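# Lock a battery pack into the kettle base and switch it on

### The arm

A 6-joint arm with a two-finger parallel gripper is mounted at the origin on the work surface. World frame = base frame: x ahead of the robot, y to its left, z up, the work surface at z = 0. Lengths are in m, angles in rad, forces in N, time in s.
With the tool pointing down it reaches from about 0.4 to 0.925 m from the base axis. Payload 3.4 kg.
Tool frame: the origin (TCP) lies midway between the tips of the shut fingers; the grasp point (between the pads) lies 19 mm behind it; y points along the fingers, z is the direction in which the jaws open and shut, and the axes are right-handed (so a half turn about y gives the same grasp; the last joint's range is limited). The gripper opens to 85 mm and grips with 20 to 120 N. Pads are 22 mm wide; open, the fingers measure 114 mm over their backs; the gripper's body (76 mm by 85 mm) begins 54 mm behind the grasp point. The pads swing forward as they close: fully open they stand 13 mm farther back than shut.
Start: joints at [1.204, 0.307, 1.506, -0, 1.328, -0.073], TCP at [0.167, 0.55, 0.202] pointing down, gripper open.
Joint ranges: [-3.12, 3.12], [-1.05, 2.28], [0.14, 2.33], [-1.42, 4.57], [0.1, 2.73], [-2.68, 2.68]. Speed limits (rad/s): [2.57, 2.57, 3.14, 3.14, 3.14, 3.14].

### API

Orientations are given as a rotation vector (axis times angle).
In Python, from workcell import manip gives the robot as it stands. The module is installed in compiled form; this text tells all that it offers.
- The arm moves only by the tool carry_out, never from a script. Its argument "motion" is a list of rows, each a list of 3 entries, a list of its own where there are three numbers: the closure, from 0 (fully open) to 1 (shut), then the shift along the tool's x, y, z in mm, then the turn, a rotation vector about the tool's x, y, z in rad. A call has 1 to 12 rows; each row shifts and turns the commanded pose from where the row before left it, along the tool's axes as they then stand; what a row does not reach is not made up. A row lasts 1/12 s, in which the tool goes at most 41.7 mm and 7.16 degrees, less where a joint would pass 70% of its speed; a pose out of reach is approached as far as the arm can. A call is refused whole if a number of a shift passes 41.7 or a number of a turn 0.125, either way. A call with a gripper value outside its range is refused whole. The fingers move at their own pace and stop on an object; the grip force is fixed at half the most. Time passes only in rows, so rows that do not move let the fingers close. It gives the time, the measured TCP pose, the force and the opening at its end, in the units of the state.
- manip.sense(): the state, without advancing time (a new reading comes with each control period).
- manip.snapshot(name): name is "scene" or "top"; returns (picture, depth): 480x640x3 uint8, blue, green, red; 480x640 float32, m along the optical axis (not along the pixel's ray), 0 where there is no reading.
- manip.camera_params(name): a dict with "vfov" (degrees; the focal length in pixels is half the picture's height over the tangent of half this angle, whatever the lens; pixels are square), "cx", "cy" (the principal point, pixels), "extrinsics" (4x4, takes a point from world to camera coordinates). Camera axes: x right, y up, looking along -z (the intrinsics and any distortion apply to the point x, -y, -z); pixel columns grow to the right and rows downward; lengths in m; the calibration is good to about 2 mm. A picture is of the moment at which its call begins. camera_params takes no time and is no camera call.
- manip.finish_job(): hands the job in, once; it reports no verdict.
Trained networks look in the newest picture that a camera, given by its name, has taken for a name from the list of things; names that differ only in an ending like _2 or _b are one class to them, and where a whole thing is asked for, a point or a joint stands for the part that bears it (a point fixed in the world has none). Each returns a list of dicts, best first, with "p" (0 to 1); they miss things now and then, are a little off and sometimes report something else, mostly with a low value. They report only what shows in the picture. A call takes as long as a camera call. They do not tell look-alikes from the thing itself.
- manip.trace(camera, query): "mask" (480x640 bool, what is visible of it).
- manip.place_of(camera, query): "location" ([x, y, z] in m, in world coordinates, good to about 4 mm: a listed point, or the origin of a listed thing).
The state is a dict: "clock": time; "q": joint angles; "qd": joint speeds; "effort": joint torques, N m; "tcp_pos": TCP position; "orientation": TCP orientation; "contact_force": force on the tool from outside, world axes, zero at the start; "torque": the same for the moment, N m; "finger_gap": finger opening in m.
Only numpy, scipy, OpenCV 4.12 (cv2) and the standard library are available. Lean on these libraries where they do the work, as an engineer would, in place of code of your own. Each camera call takes 0.05 s, during which the arm holds its last target.

### The job

Get the cordless kettle's base ready: swing its locking lever away from the empty pocket, take the grey battery pack from the bamboo tray and seat it upright and fully home in the pocket, then swing the lever fully shut across the top of the pack. Only once the pack is locked in, flip the toggle switch on the base fully over to on, away from the side it leans to now. Leave the kettle, bowls, jar and red lid where they stand.

Things in the scene. Friction and masses are not known exactly. Their poses are not given: they have to be found in the camera images.
- pocket (a point): Centre of the mouth of the rectangular pocket in the fixed white kettle base (150 x 240 mm, top face 50 mm above the dresser); level with that top face, z up. Pocket: 59 mm along this point's x, 43 mm along y, 28 mm deep, with a 4 mm 45-degree lead-in at the mouth. From here the lever's hinge is 55 mm to +x, the switch 110 mm to -y, the kettle's stand 280 mm to -y. At yaw 0: world axes.
- hinge (a point): Foot of the lever's upright hinge post, on the vertical hinge axis, level with the base's top face (same height and axes as the pocket point). The post is 20 mm thick; its 26 mm hub reaches 50 mm above the top face.
- latch_knob (a point): Middle of the upright black round knob (16 mm diameter, 32 mm high) at the end of the steel locking lever, 65 mm above the base's top face, 100 mm from the hinge axis; can be pinched from above. The lever is a level bar 18 mm wide, from 41 to 49 mm above the top face: it clears a fully seated pack by 4 mm and hits one that is not home.
- latch (a joint): Lever angle about the vertical hinge, rad. 0 = shut: the bar runs from the hinge along the pocket's -x, across its middle. Grows as the knob swings to the pocket's +y (clockwise from above); at 1.57 the bar points to +y; stop at 1.9. Above about 1.0 the pocket is free. Starts at 0 to 0.35. Light friction (about 0.6 N at the knob); stays where it is left.
- pack_center (a point): Centre (half-way up) of the loose grey battery pack, a plain upright block 56 (its x) x 40 (its y) x 65 mm high with a thin dark band, about 0.3 kg, standing on the tray's floor 8 mm above the dresser (tray rim 18 mm). Fits with its x along the pocket's x, either way round, 1.5 mm play each side. Seated, its centre is 4.5 mm and its top 37 mm above the pocket point.
- switch_tip (a point): Centre of the 26 mm steel ball on the toggle switch's stalk, 50 mm from the pivot, which lies 22 mm above the base's top face in a grey housing (70 mm along the pocket's x, 50 mm along its y, 25 mm high; pin to 35 mm), 110 mm to the pocket's -y. It swings in the plane of the pocket's x and z.
- switch (a joint): Angle of the toggle switch, rad. 0 = off, leaning 0.5 rad to the pocket's -x; 1.0 = fully on, leaning 0.5 rad to the pocket's +x, against its stop. Starts between 0 and 0.15. A push on the ball of about 1.5 N moves it; it stays where it is left.
- kettle: Brushed aluminium kettle standing loose on the round stand at the end of the base, 152 mm in diameter, 185 mm high, handle away from the switch; origin at the centre of its underside. Leave alone.
- jar: Closed glass jar with a cork top, 76 mm in diameter, 90 mm high; origin at the centre of its underside. Leave alone.
- bowls: Stack of two nested white porcelain bowls, 128 mm in diameter, 64 mm high; origin at the centre of the underside. Leave alone.
- lid: Flat red lid, 110 mm in diameter, with a small grip knob, 19 mm high in all; origin at the centre of its underside. Leave alone.
Not all that is in view belongs to the job. Of the things like the part that bears pack_center, leave any that is green; of the rest the smaller one is meant.

How it is judged:
By the outcome, as a careful person would: the job done as asked, in the order asked, and still so for the second after the job is handed in, with the robot touching nothing.
It also fails if it takes over 72 s, if anything falls off the work surface, if the arm or the gripper's body presses on something with over 40 N, if the wrist force passes 120 N, or if a joint passes its speed limit or range.

## Working session

There is one attempt and no reset: what is moved stays moved. The work goes in short steps, Python scripts to look and compute and a tool call to move; the robot and the scene stay as the last step left them, time stands still between calls to the robot, and variables do not carry over. Pictures are saved under pics/ and viewed, and the job is handed in when it is done.

Besides the shell and the picture viewer there is one more tool, called after "Call:" as name(argument=value, ...) on one line, values as JSON. carry_out: Moves the arm, as the interface text tells. Its arguments: {"type":"object","properties":{"motion":{"type":"array","items":{"type":"array"}}},"required":["motion"]}

```bash
mkdir -p pics
cat > h.py <<'E'
import numpy as np, cv2
from workcell import manip
from scipy.spatial.transform import Rotation as R
def save(n,img): cv2.imwrite('pics/'+n+'.png',img)
def cam(name):
    p=manip.camera_params(name); f=240/np.tan(np.radians(p['vfov'])/2)
    return p,f,p['cx'],p['cy'],np.array(p['extrinsics'])
def unproj(name,u,v,d):
    p,f,cx,cy,E=cam(name)
    u=np.asarray(u,float);v=np.asarray(v,float);d=np.asarray(d,float)
    P=np.stack([(u-cx)/f*d,-(v-cy)/f*d,-d,np.ones_like(d)],-1)
    return (P@np.linalg.inv(E).T)[...,:3]
def cloud(name,depth):
    v,u=np.mgrid[0:480,0:640]; return unproj(name,u,v,depth)
def proj(name,X):
    p,f,cx,cy,E=cam(name)
    X=np.atleast_2d(X); C=(np.c_[X,np.ones(len(X))]@E.T)[:,:3]
    return np.c_[cx+f*C[:,0]/-C[:,2], cy-f*C[:,1]/-C[:,2]]
E
python3 - <<'E'
from h import *
s=manip.sense(); print(s)
for n in('scene','top'):
    print(n,manip.camera_params(n))
    im,d=manip.snapshot(n); save(n+'0',im); np.savez('d_'+n,im=im,d=d)
E
```

```text
{'clock': 0.0, 'q': array([ 1.20348924e+00,  3.07527880e-01,  1.50769268e+00,  1.60694605e-05,
        1.32837928e+00, -7.35079151e-02]), 'qd': array([-4.10993488e-05, -6.42508871e-04, -2.18957340e-06,  3.50041236e-04,
       -6.63885138e-04,  6.08923179e-04]), 'effort': array([ 5.77765950e-04, -4.57545125e+01, -2.51912105e+01, -2.02490478e-04,
        1.29161400e-02,  3.51828646e-06]), 'tcp_pos': array([0.16626204, 0.54964172, 0.20089965]), 'orientation': array([-1.56042535,  0.23102195, -0.23030643]), 'contact_force': array([0.02092468, 0.69564201, 0.16966356]), 'torque': array([0.00257432, 0.00231823, 0.03119578]), 'finger_gap': 0.08546529901520587}
scene {'vfov': 48.939076972028495, 'cx': 322.9415641663093, 'cy': 239.87030181636982, 'extrinsics': array([[-0.15659836,  0.98736787,  0.02411722,  0.01166821],
       [-0.53302553, -0.10504556,  0.83955298,  0.18091486],
       [ 0.83148105,  0.11861753,  0.54274225, -1.7451492 ],
       [ 0.        ,  0.        ,  0.        ,  1.        ]])}
top {'vfov': 44.63977900532383, 'cx': 319.27440229140785, 'cy': 246.17843318952757, 'extrinsics': array([[ 2.65356244e-02, -9.99645981e-01,  1.94253276e-03,
         7.82915625e-02],
       [ 9.95101523e-01,  2.66000104e-02,  9.52123902e-02,
        -4.98823041e-01],
       [-9.52303546e-02, -5.93502919e-04,  9.95455086e-01,
        -1.79830069e+00],
       [ 0.00000000e+00,  0.00000000e+00,  0.00000000e+00,
         1.00000000e+00]])}
```

View pics/scene0.png

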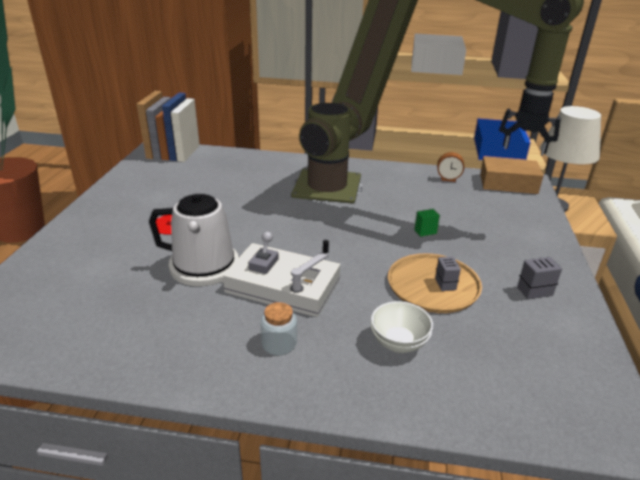

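View pics/top0.png

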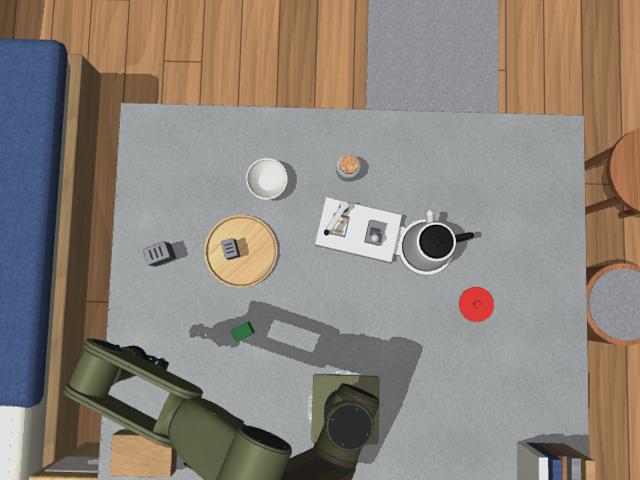

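Look-alikes for the pack:
- The grey block on the tray, at top (231,248) and scene (447,274).
- A bigger grey block standing on the dresser, at top (158,253) and scene (540,278).
- A green block, at top (243,331) and scene (427,222).

I choose the one on the tray, because it is grey, smaller and on bamboo. Next I'll check it in a crop and measure.

Run:
```python
from h import *
a=np.load('d_top.npz');b=np.load('d_scene.npz')
t=a['im'][180:290,190:410]; s=b['im'][220:310,220:500]
t=cv2.resize(t,None,fx=3.6,fy=3.6,interpolation=cv2.INTER_CUBIC)
save('crop_t',t); save('crop_s',cv2.resize(s,None,fx=2.8,fy=2.8,interpolation=cv2.INTER_CUBIC))
for n in('top','scene'):
    for q in('pocket','hinge','latch_knob','pack_center','switch_tip','kettle','jar','bowls','lid'):
        r=manip.place_of(n,q)
        print(n,q,[(round(x['p'],2),np.round(x['location'],4).tolist()) for x in r[:4]])
print(manip.sense()['clock'])
for n,z in(('top',a),('scene',b)):
    P=cloud(n,z['d']); m=z['d']>0
    # table plane check
    for nm,(u,v) in dict(table=(300,140),base=(330,250),).items():
        print(n,nm,P[v,u],z['d'][v,u])
```

```text
top pocket [(0.9, [0.5591, 0.0338, 0.0506])]
top hinge [(0.78, [0.6121, 0.0215, 0.0518])]
top latch_knob [(0.77, [0.5382, 0.0713, 0.1154])]
top pack_center [(0.82, [0.4832, 0.3672, 0.0405]), (0.71, [0.4579, 0.5877, 0.045]), (0.59, [0.2288, 0.3227, 0.0368])]
top switch_tip []
top kettle [(0.84, [0.5034, -0.2355, 0.0189])]
top jar [(0.83, [0.7447, 0.0126, 0.0056])]
top bowls [(0.87, [0.7037, 0.2621, 0.0004])]
top lid [(0.76, [0.3256, -0.4002, -0.003]), (0.72, [0.5031, -0.2377, 0.0173]), (0.33, [0.747, 0.0157, 0.0058])]
scene pocket [(0.9, [0.564, 0.0327, 0.0482]), (0.2, [0.4795, 0.3637, 0.0387])]
scene hinge [(0.67, [0.6163, 0.0211, 0.0507])]
scene latch_knob [(0.97, [0.5308, 0.069, 0.1145]), (0.45, [0.7499, 0.0105, 0.002])]
scene pack_center [(0.91, [0.2285, 0.322, 0.0356]), (0.87, [0.461, 0.582, 0.0437]), (0.86, [0.4853, 0.3664, 0.0402]), (0.19, [0.7005, 0.2612, -0.0041])]
scene switch_tip [(0.47, [0.517, -0.0711, 0.1184])]
scene kettle [(0.76, [0.5097, -0.2426, 0.02])]
scene jar [(0.62, [0.7522, 0.0115, -0.0002])]
scene bowls [(0.69, [0.7024, 0.2609, -0.0027])]
scene lid [(0.73, [0.3291, -0.4036, -0.0003])]
1.0
top table [ 0.84027128  0.16263275 -0.00177785] 1.8801863
top base [0.48717174 0.05749674 0.00506426] 1.8396871
scene table [ 0.06622533 -0.07626596  0.17843175] 1.6022881
scene base [ 0.37624     0.06718799 -0.00080808] 1.4247817
```

View pics/crop_t.png

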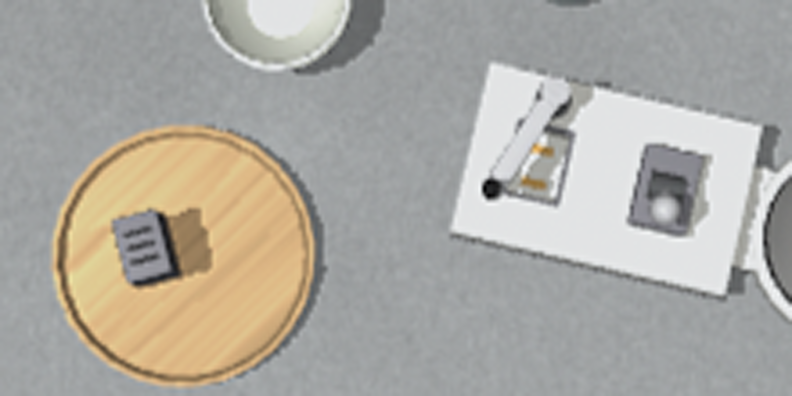

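View pics/crop_s.png

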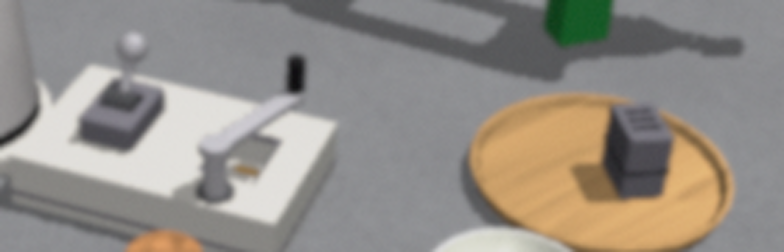

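```bash
cat > fit.py <<'E'
from h import *
a=np.load('d_top.npz');b=np.load('d_scene.npz')
def rect(P):
    xy=P[:,:2].astype(np.float32); r=cv2.minAreaRect(xy*1000); return r
for n,z in(('top',a),('scene',b)):
    P=cloud(n,z['d']); 
    # table height
    m=(z['d']>0)&(abs(P[...,2])<.012)&(P[...,0]>.3)&(P[...,0]<.9)&(abs(P[...,1])<.5)
    A=P[m]; c=np.linalg.lstsq(np.c_[A[:,:2],np.ones(len(A))],A[:,2],rcond=None)[0]
    print(n,'table plane',c, 'noise',np.std(A[:,2]-np.c_[A[:,:2],np.ones(len(A))]@c))
    # base top
    m=(z['d']>0)&(abs(P[...,2]-.05)<.007)&(P[...,0]>.42)&(P[...,0]<.7)&(P[...,1]>-.17)&(P[...,1]<.12)
    k,l,st,ce=cv2.connectedComponentsWithStats(m.astype(np.uint8)); i=1+np.argmax(st[1:,4]); 
    Q=P[l==i]; print('base top',len(Q),np.median(Q[:,2]),rect(Q))
    # pack top
    m=(z['d']>0)&(P[...,2]>.03)&(P[...,2]<.09)&(abs(P[...,0]-.484)<.07)&(abs(P[...,1]-.367)<.07)
    Q=P[m]; t=Q[Q[:,2]>.066]; print('pack',len(Q),len(t),np.median(t[:,2]),rect(t), t.mean(0), 'all',rect(Q))
    # knob/ball
    m=(z['d']>0)&(P[...,2]>.104)&(P[...,2]<.14)&(np.hypot(P[...,0]-.535,P[...,1]-.07)<.03); Q=P[m]; print('knob',len(Q),Q.mean(0),Q[:,2].max())
    m=(z['d']>0)&(P[...,2]>.1)&(P[...,2]<.14)&(np.hypot(P[...,0]-.517,P[...,1]+.071)<.03); Q=P[m]; print('ball',len(Q),Q.mean(0),Q.min(0),Q.max(0))
    m=(z['d']>0)&(P[...,2]>.085)&(P[...,2]<.104)&(np.hypot(P[...,0]-.575,P[...,1]-.045)<.08); Q=P[m]; print('bar',len(Q),rect(Q))
    m=(z['d']>0)&(P[...,2]>.07)&(P[...,2]<.082)&(np.hypot(P[...,0]-.53,P[...,1]+.075)<.06); Q=P[m]; print('housing',len(Q),rect(Q))
E
python3 fit.py
```

```text
top table plane [-0.0021592   0.0009103   0.00088897] noise 0.004741159933542916
base top 2572 0.049362679046107805 ((549.3068237304688, -27.324874877929688), (240.6231689453125, 151.6436309814453), 78.08759307861328)
pack 288 226 0.07195274178780775 ((477.9805603027344, 364.99237060546875), (56.24537658691406, 40.378753662109375), 18.21614646911621) [0.47801574 0.3642458  0.0723774 ] all ((478.0715637207031, 364.6236877441406), (55.97874450683594, 41.00898361206055), 16.52903938293457)
knob 30 [0.53131649 0.0713133  0.12358815] 0.1349039211923433
ball 60 [ 0.51554806 -0.07066768  0.12393628] [ 0.50338216 -0.08137077  0.1134042 ] [ 0.52853978 -0.06009205  0.13325563]
bar 203 ((576.4964599609375, 45.53160858154297), (24.215410232543945, 115.2891616821289), 56.80085754394531)
housing 224 ((538.6016845703125, -75.11973571777344), (49.76749038696289, 69.8863525390625), 79.35883331298828)
scene table plane [-0.00297561  0.00141728  0.00199009] noise 0.002366498912452453
base top 2920 0.049273407487647136 ((552.3008422851562, -24.896209716796875), (242.30441284179688, 156.5312957763672), 78.39655303955078)
pack 559 256 0.07195791064274298 ((483.0689697265625, 367.2408447265625), (60.48963165283203, 41.016014099121094), 18.256196975708008) [0.48567685 0.3666956  0.07182595] all ((483.4671630859375, 366.66729736328125), (60.810218811035156, 42.66594696044922), 18.417577743530273)
knob 78 [0.5367943  0.07493554 0.12087885] 0.1329522217757192
ball 103 [ 0.52603759 -0.06792591  0.11856088] [ 0.51397383 -0.08282363  0.1002167 ] [ 0.53363861 -0.05676432  0.13053759]
bar 334 ((580.8055419921875, 43.036720275878906), (27.52456283569336, 117.7491226196289), 61.40586471557617)
housing 313 ((542.6634521484375, -73.26333618164062), (50.839508056640625, 74.40078735351562), 77.88445281982422)
```

```bash
cat >> h.py <<'E'
def tool():
    s=manip.sense(); M=R.from_rotvec(s['orientation']).as_matrix(); return s,M
def plan(target,jaw_deg,zflip=None):
    """target TCP; jaw_deg = world azimuth of tool z wanted (mod 180). prints shift in current tool frame mm and turn about tool y"""
    s,M=tool(); d=(np.array(target)-s['tcp_pos'])*1000
    az=np.degrees(np.arctan2(M[1,2],M[0,2]))
    t=(jaw_deg-az+90)%180-90
    # ccw (world z) by t deg = turn about tool y (which is -Z) by -t
    print('tcp',np.round(s['tcp_pos'],4),'az jaw %.2f'%az,'tool y',np.round(M[:,1],3),'q',np.round(s['q'],2))
    print('shift tool mm',np.round(M.T@d,1),'turn about tool y rad: %.4f (or %.4f)'%(-np.radians(t),-np.radians(t-np.sign(t)*180)), 'clock',round(s['clock'],2))
    return M.T@d
def status():
    s,M=tool(); print('t %.2f'%s['clock'],'tcp',np.round(s['tcp_pos'],4),'jaw az %.2f'%np.degrees(np.arctan2(M[1,2],M[0,2])),'ydown',np.round(M[:,1],3),'F',np.round(s['contact_force'],1),'T',np.round(s['torque'],2),'gap %.4f'%s['finger_gap'],'q',np.round(s['q'],2))
E
python3 - <<'E'
from h import *
plan([.533,.072,.17],59.5)
s,M=tool(); print(M.round(3))
E
```

```text
tcp [0.1666 0.5504 0.2018] az jaw 73.16 tool y [ 0.  0. -1.] q [ 1.2   0.31  1.51 -0.    1.33 -0.07]
shift tool mm [ 489.3   31.8 -351.7] turn about tool y rad: 0.2385 (or -2.9031) clock 1.0
[[ 0.957  0.     0.29 ]
 [-0.29   0.     0.957]
 [ 0.    -1.     0.   ]]
```

Call:
carry_out(motion=[[0.5, [30.6, 0, -22], [0, 0, 0]], [0.6, [30.6, 0, -22], [0, 0, 0]], [0.6, [30.6, 0, -22], [0, 0, 0]], [0.6, [30.6, 0, -22], [0, 0, 0]], [0.6, [30.6, 0, -22], [0, 0, 0]], [0.6, [30.6, 0, -22], [0, 0, 0]], [0.6, [30.6, 0, -22], [0, 0, 0]], [0.6, [30.6, 0, -22], [0, 0, 0]], [0.6, [30.6, 0, -22], [0, 0, 0]], [0.6, [30.6, 0, -22], [0, 0, 0]], [0.6, [30.6, 0, -22], [0, 0, 0]], [0.6, [30.6, 0, -22], [0, 0, 0]]])

```text
clock: 2.0
tcp_pos: [0.4425, 0.1897, 0.2021]
orientation: [-1.558, 0.23, -0.231]
contact_force: [0.8, -0.1, -0.4]
finger_gap: 0.0339
```

Call:
carry_out(motion=[[0.6, [30.6, 0, -22], [0, 0, 0]], [0.6, [30.6, 0, -22], [0, 0, 0]], [0.6, [30.6, 0, -22], [0, 0, 0]], [0.6, [30.6, 0, -22], [0, 0, 0]], [0.6, [0, 0, 0], [0, 0.12, 0]], [0.6, [0, 0, 0], [0, 0.12, 0]], [0.6, [0, 0, 0], [0, 0, 0]]])

```text
clock: 2.58
tcp_pos: [0.5337, 0.0707, 0.2016]
orientation: [-1.529, 0.422, -0.422]
contact_force: [1.1, 0.5, -0.2]
finger_gap: 0.0342
```

Run:
```python
from h import *
status()
im,d=manip.snapshot('scene'); save('s1',cv2.resize(im[170:320,180:380],None,fx=3.5,fy=3.5,interpolation=cv2.INTER_CUBIC)); np.savez('d1s',im=im,d=d)
im,d=manip.snapshot('top'); save('t1',cv2.resize(im[160:290,250:420],None,fx=4,fy=4,interpolation=cv2.INTER_CUBIC)); np.savez('d1t',im=im,d=d)
plan([.533,.072,.104],59.5)
s=manip.sense()
print(proj('top',s['tcp_pos']),proj('scene',s['tcp_pos']))
```

```text
t 2.58 tcp [0.5337 0.0707 0.2016] jaw az 59.13 ydown [-0.  0. -1.] F [ 1.1  0.5 -0.2] T [ 0.03 -0.04  0.02] gap 0.0342 q [ 0.05  0.26  1.58  0.    1.3  -0.98]
tcp [0.5331 0.0715 0.2017] az jaw 59.60 tool y [-0.  0. -1.] q [ 0.05  0.26  1.58  0.    1.3  -0.99]
shift tool mm [-0.3 97.7  0.3] turn about tool y rad: 0.0017 (or -3.1399) clock 2.68
[[326.83070022 227.45545864]] [[324.58712941 213.77301118]]
```

View pics/s1.png

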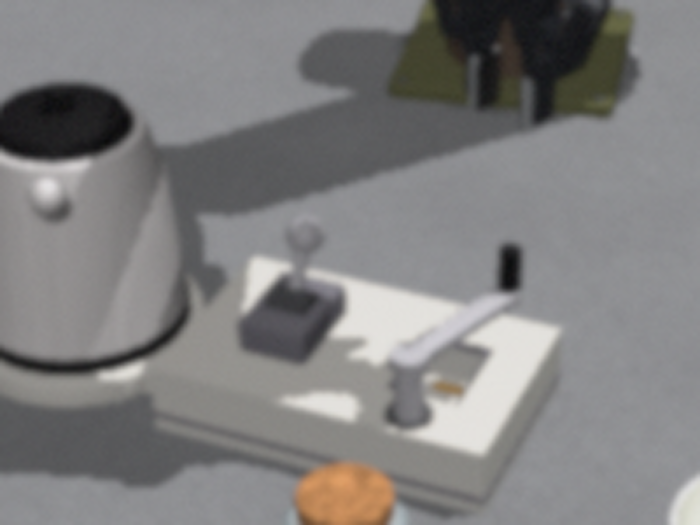

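View pics/t1.png

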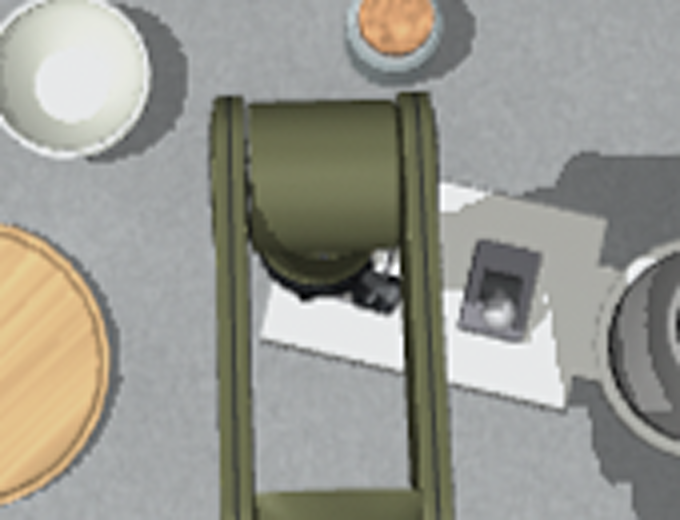

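Run:
```python
from h import *
z=np.load('d1s.npz'); P=cloud('scene',z['d'])
m=(z['d']>0)&(np.hypot(P[...,0]-.533,P[...,1]-.0715)<.07)&(P[...,2]>.14)&(P[...,2]<.3)
Q=P[m]; print(len(Q))
print('min z',np.sort(Q[:,2])[:10])
for lo in np.arange(.18,.27,.008):
    q=Q[(Q[:,2]>=lo)&(Q[:,2]<lo+.008)]
    if len(q): print('%.3f'%lo,len(q),q.mean(0).round(4),q.min(0).round(4),q.max(0).round(4))
s=manip.sense();M=R.from_rotvec(s['orientation']).as_matrix()
q=Q[(Q[:,2]<.23)]; L=(q-s['tcp_pos'])@M*1000
print(L.round(0)[np.argsort(L[:,2])][::3].tolist())
save('s1b',cv2.resize(z['im'][150:230,280:370],None,fx=6,fy=6,interpolation=cv2.INTER_NEAREST))
```

```text
688
min z [0.23123556 0.23161438 0.23178316 0.23212856 0.23235368 0.23250822
 0.23268655 0.23269899 0.23329849 0.23330483]
0.228 22 [0.5364 0.0682 0.2337] [0.5171 0.0465 0.2312] [0.5554 0.0953 0.2358]
0.236 50 [0.5399 0.0706 0.2402] [0.5162 0.0426 0.2361] [0.5593 0.0996 0.2436]
0.244 67 [0.5401 0.0713 0.2482] [0.5144 0.0433 0.2441] [0.5573 0.0998 0.2518]
0.252 62 [0.5402 0.0737 0.2561] [0.5155 0.043  0.2521] [0.5577 0.0996 0.26  ]
0.260 67 [0.5385 0.0687 0.2642] [0.5137 0.0428 0.26  ] [0.5611 0.0989 0.2679]
0.268 47 [0.5395 0.0662 0.2722] [0.5181 0.0351 0.2681] [0.5608 0.0972 0.276 ]
[]
```

View pics/s1b.png

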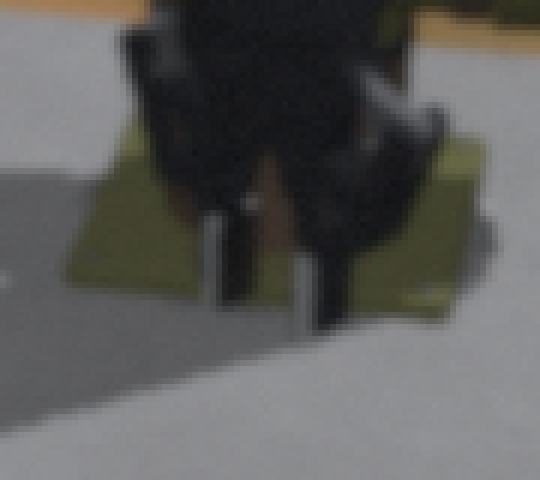

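Run:
```python
from h import *
z=np.load('d1s.npz'); P=cloud('scene',z['d'])
for u in (315,317,320,330,332,335):
    print(u,[(v,P[v,u].round(3).tolist()) for v in range(192,210,2)])
s=manip.sense();M=R.from_rotvec(s['orientation']).as_matrix()
for h in (0,.01,.02,.03,.05): print(h,proj('scene',s['tcp_pos']-M[:,1]*h+M[:,2]*.017).round(1),proj('scene',s['tcp_pos']-M[:,1]*h-M[:,2]*.017).round(1))
```

```text
315 [(192, [0.534, 0.049, 0.255]), (194, [0.534, 0.049, 0.25]), (196, [0.533, 0.049, 0.244]), (198, [0.536, 0.05, 0.241]), (200, [0.535, 0.05, 0.235]), (202, [0.12, -0.018, -0.001]), (204, [0.13, -0.016, -0.002]), (206, [0.145, -0.014, -0.001]), (208, [0.154, -0.012, -0.003])]
317 [(192, [0.531, 0.053, 0.253]), (194, [0.533, 0.053, 0.25]), (196, [0.53, 0.053, 0.243]), (198, [0.53, 0.053, 0.238]), (200, [0.535, 0.054, 0.236]), (202, [0.122, -0.011, 0.001]), (204, [0.13, -0.01, -0.001]), (206, [0.142, -0.008, -0.002]), (208, [0.154, -0.006, -0.002])]
320 [(192, [0.522, 0.058, 0.25]), (194, [0.524, 0.059, 0.246]), (196, [0.522, 0.058, 0.239]), (198, [0.519, 0.058, 0.233]), (200, [0.105, -0.005, -0.0]), (202, [0.119, -0.002, 0.001]), (204, [0.126, -0.001, -0.003]), (206, [0.142, 0.002, -0.0]), (208, [0.156, 0.004, 0.0])]
330 [(192, [0.555, 0.085, 0.27]), (194, [0.556, 0.085, 0.265]), (196, [0.556, 0.085, 0.26]), (198, [0.556, 0.085, 0.255]), (200, [0.556, 0.086, 0.251]), (202, [0.554, 0.086, 0.245]), (204, [0.555, 0.086, 0.24]), (206, [0.557, 0.086, 0.236]), (208, [0.147, 0.034, -0.001])]
332 [(192, [0.561, 0.09, 0.273]), (194, [0.553, 0.089, 0.264]), (196, [0.555, 0.089, 0.26]), (198, [0.552, 0.089, 0.254]), (200, [0.554, 0.09, 0.25]), (202, [0.556, 0.09, 0.246]), (204, [0.556, 0.09, 0.241]), (206, [0.549, 0.09, 0.233]), (208, [0.144, 0.039, -0.003])]
335 [(192, [0.553, 0.095, 0.269]), (194, [0.553, 0.096, 0.265]), (196, [0.55, 0.095, 0.258]), (198, [0.551, 0.096, 0.254]), (200, [0.547, 0.095, 0.247]), (202, [0.548, 0.096, 0.243]), (204, [0.543, 0.095, 0.235]), (206, [0.134, 0.047, -0.0]), (208, [0.143, 0.048, -0.002])]
0 [[330.5 216.3]] [[318.8 211.3]]
0.01 [[330.6 212.4]] [[318.9 207.4]]
0.02 [[330.8 208.5]] [[318.9 203.5]]
0.03 [[330.9 204.5]] [[319.  199.6]]
0.05 [[331.2 196.5]] [[319.2 191.6]]
```

Call:
carry_out(motion=[[1, [0, 0, 0], [0, 0, 0]], [1, [0, 0, 0], [0, 0, 0]], [1, [0, 0, 0], [0, 0, 0]], [1, [0, 0, 0], [0, 0, 0]], [1, [0, 0, 0], [0, 0, 0]]])

```text
clock: 3.1
tcp_pos: [0.5331, 0.072, 0.2019]
orientation: [-1.53, 0.417, -0.418]
contact_force: [0.1, -0.5, -0.6]
finger_gap: 0.0002
```

Run:
```python
from h import *
status()
im,d=manip.snapshot('scene'); save('s2',cv2.resize(im[150:230,280:370],None,fx=6,fy=6,interpolation=cv2.INTER_NEAREST)); 
P=cloud('scene',d)
for u in (320,323,325,327,330,333):
    print(u,[(v,P[v,u].round(3).tolist()) for v in range(198,218,2)])
```

```text
t 3.10 tcp [0.5331 0.072  0.2019] jaw az 59.48 ydown [ 0. -0. -1.] F [ 0.1 -0.5 -0.6] T [-0.05  0.02  0.03] gap 0.0002 q [ 0.06  0.26  1.58 -0.    1.3  -0.98]
320 [(198, [0.541, 0.061, 0.245]), (200, [0.537, 0.061, 0.238]), (202, [0.543, 0.062, 0.236]), (204, [0.133, 0.0, 0.001]), (206, [0.141, 0.001, -0.001]), (208, [0.151, 0.003, -0.002]), (210, [0.168, 0.006, 0.0]), (212, [0.178, 0.007, -0.001]), (214, [0.19, 0.009, -0.001]), (216, [0.203, 0.011, -0.0])]
323 [(198, [0.545, 0.069, 0.248]), (200, [0.545, 0.069, 0.243]), (202, [0.544, 0.069, 0.237]), (204, [0.131, 0.009, 0.001]), (206, [0.144, 0.011, 0.002]), (208, [0.154, 0.013, 0.0]), (210, [0.173, 0.016, 0.004]), (212, [0.176, 0.016, -0.001]), (214, [0.191, 0.019, 0.001]), (216, [0.199, 0.02, -0.002])]
325 [(198, [0.547, 0.073, 0.249]), (200, [0.544, 0.073, 0.243]), (202, [0.544, 0.073, 0.238]), (204, [0.543, 0.073, 0.232]), (206, [0.136, 0.016, -0.002]), (208, [0.147, 0.018, -0.003]), (210, [0.163, 0.02, -0.001]), (212, [0.171, 0.022, -0.003]), (214, [0.186, 0.024, -0.002]), (216, [0.2, 0.026, -0.0])]
327 [(198, [0.547, 0.078, 0.
[... 180 characters left out ...]
001]), (212, [0.172, 0.028, -0.002]), (214, [0.187, 0.03, -0.0]), (216, [0.201, 0.032, 0.001])]
330 [(198, [0.54, 0.083, 0.247]), (200, [0.545, 0.084, 0.244]), (202, [0.111, 0.028, -0.0]), (204, [0.122, 0.03, -0.001]), (206, [0.134, 0.032, -0.002]), (208, [0.147, 0.033, -0.001]), (210, [0.156, 0.035, -0.003]), (212, [0.175, 0.037, 0.0]), (214, [0.184, 0.039, -0.001]), (216, [0.197, 0.041, -0.001])]
333 [(198, [0.108, 0.037, 0.013]), (200, [0.105, 0.037, 0.004]), (202, [0.11, 0.037, -0.0]), (204, [0.118, 0.039, -0.002]), (206, [0.135, 0.041, -0.0]), (208, [0.142, 0.042, -0.003]), (210, [0.163, 0.045, 0.002]), (212, [0.172, 0.046, 0.0]), (214, [0.185, 0.048, 0.0]), (216, [0.197, 0.05, 0.001])]
```

View pics/s2.png

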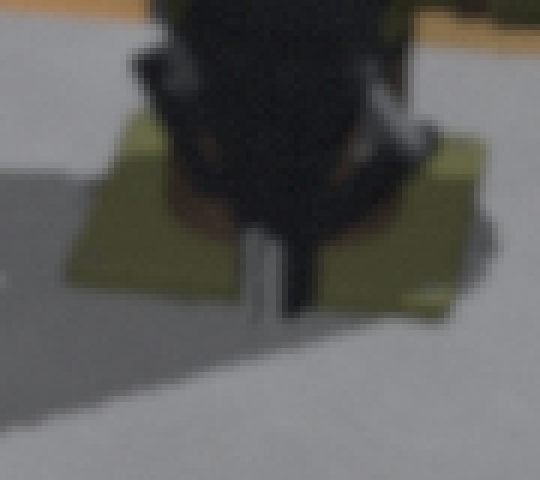

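Run:
```python
from h import *
for n,f in(('top','d_top.npz'),('scene','d_scene.npz')):
    z=np.load(f); P=cloud(n,z['d'])
    m=(z['d']>0)&(np.hypot(P[...,0]-.506,P[...,1]+.238)<.06); print(n,np.sort(P[m][:,2])[-8:].round(3), np.median(P[m][:,2]))
z=np.load('d_scene.npz'); P=cloud('scene',z['d'])
# initial gripper: tcp .1663 .5496 .2009, open
m=(z['d']>0)&(np.hypot(P[...,0]-.166,P[...,1]-.55)<.08)&(P[...,2]<.4); Q=P[m]
print(np.sort(Q[:,2])[:5], Q.mean(0));
```

```text
top [0.207 0.207 0.208 0.208 0.208 0.209 0.209 0.21 ] 0.1821814572403564
scene [0.205 0.205 0.205 0.205 0.205 0.206 0.206 0.206] 0.1765604878493574
[-0.00566187 -0.00530456 -0.00519178 -0.00515581 -0.00500143] [0.17695009 0.54847605 0.19947761]
```

Call:
carry_out(motion=[[0.6, [0, 0, 0], [0, 0, 0]], [0.6, [0, 0, 0], [0, 0, 0]], [0.6, [0, 15, 0], [0, 0, 0]], [0.6, [0, 20, 0], [0, 0, 0]], [0.6, [0, 20, 0], [0, 0, 0]], [0.6, [0, 22, 0], [0, 0, 0]], [0.6, [0, 0, 0], [0, 0, 0]]])

```text
clock: 3.73
tcp_pos: [0.5299, 0.0714, 0.121]
orientation: [-1.533, 0.424, -0.412]
contact_force: [-1.6, 0.3, -0.1]
finger_gap: 0.0341
```

Run:
```python
from h import *
status()
im,d=manip.snapshot('scene'); save('s3',cv2.resize(im[190:300,270:380],None,fx=5,fy=5,interpolation=cv2.INTER_CUBIC)); 
P=cloud('scene',d)
s=manip.sense()
print(proj('scene',s['tcp_pos']))
m=(d>0)&(np.hypot(P[...,0]-.533,P[...,1]-.072)<.05)&(P[...,2]>.06); Q=P[m]
for lo in np.arange(.08,.21,.01):
    q=Q[(Q[:,2]>=lo)&(Q[:,2]<lo+.01)]
    if len(q): print('%.3f'%lo,len(q),q.min(0).round(3),q.max(0).round(3))
```

```text
t 3.73 tcp [0.5299 0.0714 0.121 ] jaw az 59.42 ydown [-0.008 -0.    -1.   ] F [-1.6  0.3 -0.1] T [ 0.   -0.01  0.01] gap 0.0341 q [ 0.05  0.33  1.7  -0.    1.12 -0.98]
[[323.82124374 242.66144016]]
0.080 1 [0.568 0.06  0.089] [0.568 0.06  0.089]
0.090 119 [0.534 0.042 0.09 ] [0.579 0.081 0.1  ]
0.100 28 [0.527 0.055 0.1  ] [0.571 0.081 0.11 ]
0.110 23 [0.529 0.068 0.111] [0.541 0.082 0.12 ]
0.120 27 [0.524 0.068 0.12 ] [0.542 0.082 0.13 ]
0.130 16 [0.528 0.067 0.13 ] [0.54  0.082 0.132]
0.140 1 [0.522 0.053 0.15 ] [0.522 0.053 0.15 ]
0.150 40 [0.512 0.044 0.15 ] [0.553 0.1   0.16 ]
0.160 72 [0.513 0.043 0.16 ] [0.555 0.101 0.17 ]
0.170 63 [0.513 0.043 0.17 ] [0.554 0.1   0.18 ]
0.180 63 [0.511 0.044 0.18 ] [0.556 0.101 0.19 ]
0.190 89 [0.511 0.027 0.19 ] [0.566 0.116 0.2  ]
0.200 136 [0.502 0.025 0.2  ] [0.568 0.118 0.21 ]
```

View pics/s3.png

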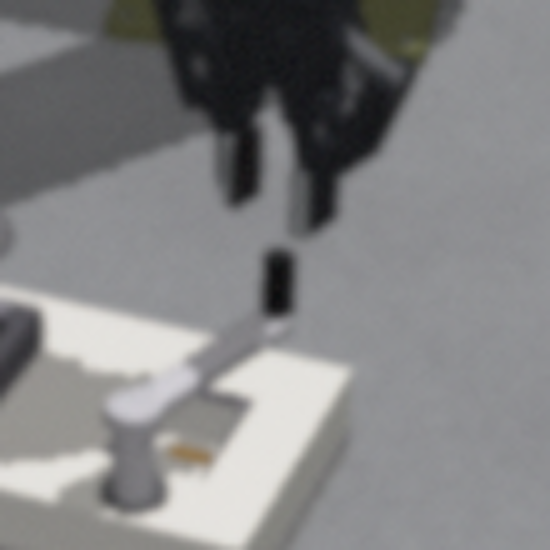

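Call:
carry_out(motion=[[0.6, [0, 10, 0], [0, 0, 0]], [0.6, [0, 15, 1], [0, 0, 0]], [0.6, [0, 15, 1], [0, 0, 0]], [0.6, [0, 8, 0], [0, 0, 0]], [0.6, [0, 0, 0], [0, 0, 0]], [0.6, [0, 0, 0], [0, 0, 0]]])

```text
clock: 4.28
tcp_pos: [0.5346, 0.0734, 0.0772]
orientation: [-1.53, 0.418, -0.419]
contact_force: [0.6, 0.8, 0.2]
finger_gap: 0.0342
```

Run:
```python
from h import *
status()
im,d=manip.snapshot('scene'); save('s4',cv2.resize(im[190:300,270:380],None,fx=5,fy=5,interpolation=cv2.INTER_CUBIC));
```

```text
t 4.28 tcp [0.5346 0.0734 0.0772] jaw az 59.42 ydown [ 0. -0. -1.] F [0.6 0.8 0.2] T [-0.01  0.01  0.03] gap 0.0342 q [ 0.06  0.38  1.75 -0.    1.01 -0.98]
```

View pics/s4.png

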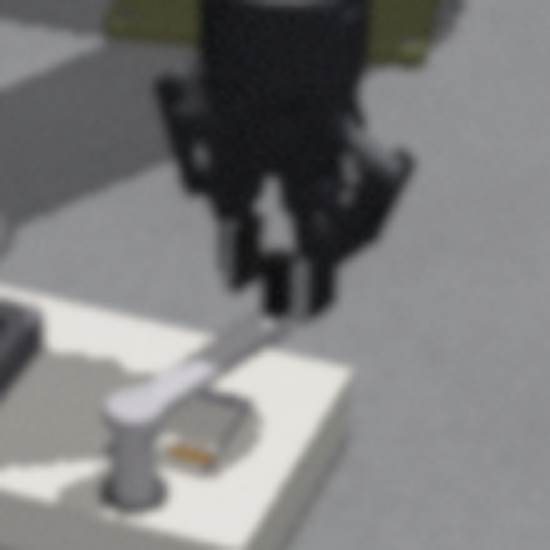

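Call:
carry_out(motion=[[0.6, [0.5, 0, 10], [0, 0.1, 0]], [0.6, [0.5, 0, 10], [0, 0.1, 0]], [0.6, [0.5, 0, 10], [0, 0.1, 0]], [0.6, [0.5, 0, 10], [0, 0.1, 0]], [0.6, [0.5, 0, 10], [0, 0.1, 0]], [0.6, [0.5, 0, 10], [0, 0.1, 0]], [0.6, [0.5, 0, 10], [0, 0.1, 0]], [0.6, [0.5, 0, 10], [0, 0.1, 0]], [0.6, [0.5, 0, 10], [0, 0.1, 0]], [0.6, [0.5, 0, 10], [0, 0.1, 0]], [0.6, [0.5, 0, 10], [0, 0.1, 0]], [0.6, [0.5, 0, 10], [0, 0.1, 0]]])

```text
clock: 5.33
tcp_pos: [0.6376, 0.1214, 0.0781]
orientation: [-1.124, 1.331, -1.332]
contact_force: [-0.9, 0.3, 0.8]
finger_gap: 0.0343
```

Call:
carry_out(motion=[[0.6, [0.5, 0, 10], [0, 0.1, 0]], [0.6, [0, 0, 0], [0, 0, 0]], [0.6, [0, 0, 0], [0, 0, 0]]])

```text
clock: 5.58
tcp_pos: [0.6474, 0.1191, 0.0777]
orientation: [-1.073, 1.397, -1.399]
contact_force: [-0.4, 0.1, -1.4]
finger_gap: 0.0343
```

Run:
```python
from h import *
status()
im,d=manip.snapshot('scene'); save('s5',cv2.resize(im[190:310,260:380],None,fx=5,fy=5,interpolation=cv2.INTER_CUBIC));
```

```text
t 5.58 tcp [0.6474 0.1191 0.0777] jaw az -14.93 ydown [ 0.002  0.    -1.   ] F [-0.4  0.1 -1.4] T [ 0.04  0.05 -0.  ] gap 0.0343 q [0.12 0.52 1.48 0.   1.14 0.38]
```

View pics/s5.png

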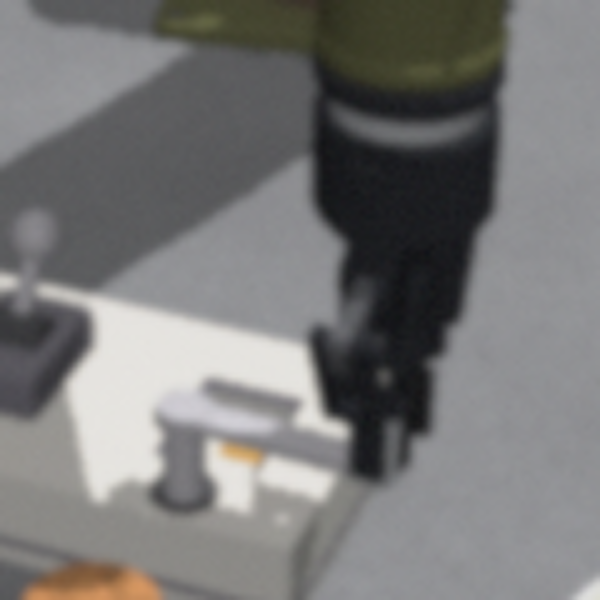

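Call:
carry_out(motion=[[0.6, [0, -25, 0], [0, 0, 0]], [0.6, [0, -40, 0], [0, 0, 0]], [0.6, [0, -30, 0], [0, 0, 0]], [0.3, [0, -5, 0], [0, 0.124, 0]], [0.1, [0, 0, 0], [0, 0.124, 0]], [0.1, [0, 0, 0], [0, 0.124, 0]], [0.1, [0, 0, 0], [0, 0.124, 0]], [0.1, [0, 0, 0], [0, 0.124, 0]], [0.1, [0, 0, 0], [0, 0.124, 0]], [0.1, [0, 0, 0], [0, 0.124, 0]], [0.1, [0, 0, 0], [0, 0.124, 0]]])

```text
clock: 6.55
tcp_pos: [0.6456, 0.1193, 0.1772]
orientation: [-0.323, 2.053, -2.053]
contact_force: [0.2, -0.1, 0.2]
finger_gap: 0.0767
```

Run:
```python
from h import *
status()
plan([.481,.366,.15],-71.8)
im,d=manip.snapshot('scene'); save('s6',im[150:330,200:500]);np.savez('d6s',im=im,d=d)
```

```text
t 6.55 tcp [0.6456 0.1193 0.1772] jaw az -72.11 ydown [-0.  0. -1.] F [ 0.2 -0.1  0.2] T [ 0.02 -0.08  0.04] gap 0.0767 q [0.12 0.44 1.36 0.   1.34 1.38]
tcp [0.6456 0.1193 0.1772] az jaw -72.11 tool y [-0.  0. -1.] q [0.12 0.44 1.36 0.   1.34 1.38]
shift tool mm [  80.9   27.3 -285.3] turn about tool y rad: -0.0054 (or 3.1361) clock 6.55
```

View pics/s6.png

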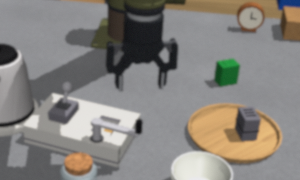

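Call:
carry_out(motion=[[0.1, [10.1, 0, -35.6], [0, 0, 0]], [0.1, [10.1, 0, -35.6], [0, 0, 0]], [0.1, [10.1, 0, -35.6], [0, 0, 0]], [0.1, [10.1, 0, -35.6], [0, 0, 0]], [0.1, [10.1, 0, -35.6], [0, 0, 0]], [0.1, [10.1, 0, -35.6], [0, 0, 0]], [0.1, [10.1, 0, -35.6], [0, 0, 0]], [0.1, [10.1, 0, -35.6], [0, 0, 0]], [0.1, [0, 25, 0], [0, 0, 0]], [0.1, [0, 20, 0], [0, 0, 0]], [0.1, [0, 0, 0], [0, 0, 0]], [0.1, [0, 0, 0], [0, 0, 0]]])

```text
clock: 7.6
tcp_pos: [0.4797, 0.3642, 0.1311]
orientation: [-0.333, 2.049, -2.051]
contact_force: [1.2, -1.2, 0.2]
finger_gap: 0.0771
```

Run:
```python
from h import *
status()
im,d=manip.snapshot('scene'); np.savez('d7s',im=im,d=d);save('s7',cv2.resize(im[190:310,390:510],None,fx=5,fy=5,interpolation=cv2.INTER_CUBIC));
P=cloud('scene',d)
m=(d>0)&(np.hypot(P[...,0]-.481,P[...,1]-.366)<.09)&(P[...,2]>.1); Q=P[m]
s=manip.sense();M=R.from_rotvec(s['orientation']).as_matrix()
for lo in np.arange(.1,.24,.01):
    q=(Q[(Q[:,2]>=lo)&(Q[:,2]<lo+.01)]-s['tcp_pos'])@M
    if len(q): print('%.3f'%lo,len(q),q.min(0).round(3),q.max(0).round(3))
# pack in tool coords
m=(d>0)&(np.hypot(P[...,0]-.481,P[...,1]-.366)<.06)&(P[...,2]>.03)&(P[...,2]<.085); Q=(P[m]-s['tcp_pos'])@M
t=Q[P[m][:,2]>.066]; print('pack',Q.min(0).round(4),Q.max(0).round(4),'top',cv2.minAreaRect((t[:,[0,2]]*1000).astype(np.float32)))
plan([.481,.366,.015],-71.8)
```

```text
t 7.60 tcp [0.4797 0.3642 0.1311] jaw az -71.72 ydown [-0.003 -0.002 -1.   ] F [ 1.2 -1.2  0.2] T [-0.02  0.01 -0.03] gap 0.0771 q [ 0.58  0.4   1.54 -0.    1.2   1.83]
0.160 1 [-0.001 -0.036 -0.041] [-0.001 -0.036 -0.041]
0.170 42 [-0.011 -0.048 -0.045] [ 0.01  -0.038  0.051]
0.180 70 [-0.013 -0.057 -0.053] [ 0.013 -0.048  0.054]
0.190 66 [-0.017 -0.067 -0.052] [ 0.011 -0.058  0.053]
0.200 68 [-0.014 -0.078 -0.051] [ 0.009 -0.068  0.054]
0.210 89 [-0.015 -0.088 -0.067] [ 0.014 -0.078  0.07 ]
0.220 191 [-0.017 -0.098 -0.07 ] [ 0.014 -0.088  0.071]
0.230 201 [-0.021 -0.108 -0.069] [ 0.016 -0.098  0.071]
pack [-0.0339  0.056  -0.0241] [0.0295 0.1021 0.02  ] top ((-2.036897659301758, -1.4997673034667969), (40.6478385925293, 63.475154876708984), 88.2676773071289)
tcp [0.4811 0.3646 0.1323] az jaw -71.79 tool y [-0. -0. -1.] q [ 0.58  0.4   1.54 -0.    1.2   1.83]
shift tool mm [ -0.4 117.3  -1.4] turn about tool y rad: 0.0002 (or -3.1414) clock 7.65
```

View pics/s7.png

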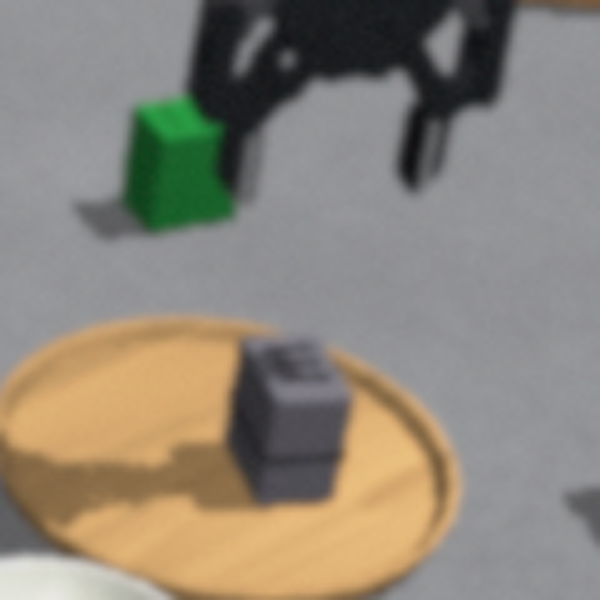

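Call:
carry_out(motion=[[0.1, [-1, 20, -1], [0, 0, 0]], [0.1, [0, 30, 0], [0, 0, 0]], [0.1, [0, 30, 0], [0, 0, 0]], [0.1, [0, 20, 0], [0, 0, 0]], [0.1, [0, 12, 0], [0, 0, 0]], [0.1, [0, 7, 0], [0, 0, 0]], [0.1, [0, 0, 0], [0, 0, 0]], [0.1, [0, 0, 0], [0, 0, 0]]])

```text
clock: 8.32
tcp_pos: [0.4831, 0.3663, 0.0139]
orientation: [-0.325, 2.051, -2.05]
contact_force: [0.6, -0.1, -0.3]
finger_gap: 0.0769
```

Run:
```python
from h import *
status()
im,d=manip.snapshot('scene'); np.savez('d8s',im=im,d=d);save('s8',cv2.resize(im[190:310,390:510],None,fx=5,fy=5,interpolation=cv2.INTER_CUBIC));
```

```text
t 8.32 tcp [0.4831 0.3663 0.0139] jaw az -71.92 ydown [ 0.002  0.001 -1.   ] F [ 0.6 -0.1 -0.3] T [-0.05  0.02  0.04] gap 0.0769 q [0.58 0.54 1.66 0.   0.94 1.83]
```

View pics/s8.png

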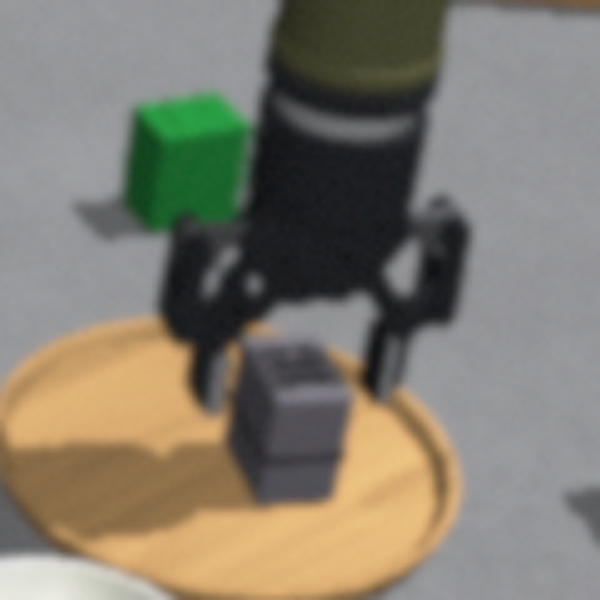

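Call:
carry_out(motion=[[0.5, [0, 0, 0], [0, 0, 0]], [0.8, [0, 0, 0], [0, 0, 0]], [1, [0, 0, 0], [0, 0, 0]], [1, [0, 0, 0], [0, 0, 0]], [1, [0, 0, 0], [0, 0, 0]], [1, [0, 0, 0], [0, 0, 0]], [1, [0, -10, 0], [0, 0, 0]], [1, [0, -20, 0], [0, 0, 0]], [1, [0, -30, 0], [0, 0, 0]], [1, [0, -30, 0], [0, 0, 0]], [1, [0, -20, 0], [0, 0, 0]], [1, [0, 0, 0], [0, 0, 0]]])

```text
clock: 9.37
tcp_pos: [0.4846, 0.3678, 0.1278]
orientation: [-0.318, 2.051, -2.044]
contact_force: [0.9, 0.2, -3.5]
finger_gap: 0.0394
```

Run:
```python
from h import *
status()
im,d=manip.snapshot('scene'); np.savez('d9s',im=im,d=d);save('s9',cv2.resize(im[170:290,390:510],None,fx=5,fy=5,interpolation=cv2.INTER_CUBIC));
plan([.563,.0335,.124],-101.8)
```

```text
t 9.37 tcp [0.4846 0.3678 0.1278] jaw az -71.89 ydown [ 0.007  0.005 -1.   ] F [ 0.9  0.2 -3.5] T [ 0.01 -0.01  0.05] gap 0.0394 q [ 0.58  0.41  1.54 -0.    1.18  1.83]
tcp [0.4834 0.367  0.1252] az jaw -71.90 tool y [ 0.004  0.003 -1.   ] q [ 0.58  0.41  1.55 -0.    1.18  1.83]
shift tool mm [ 27.9   0.6 341.7] turn about tool y rad: 0.5219 (or -2.6197) clock 9.42
```

View pics/s9.png

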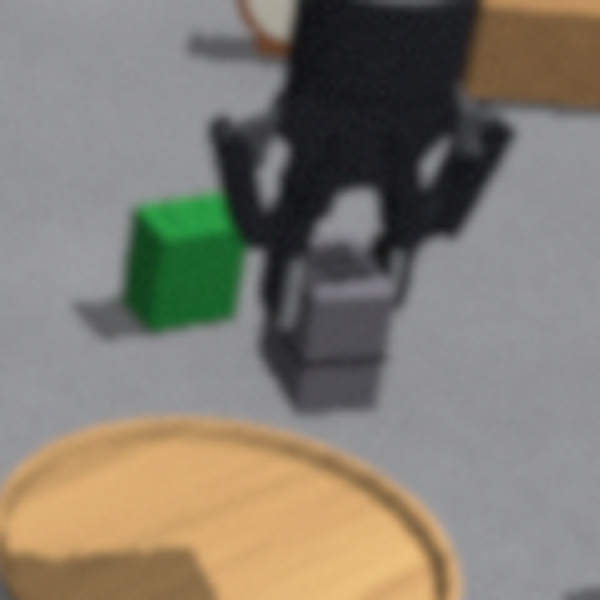

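Call:
carry_out(motion=[[1, [1.9, -5, 25], [0, 0, 0]], [1, [2.9, -5, 35], [0, 0, 0]], [1, [2.9, -5, 35], [0, 0, 0]], [1, [2.9, -5, 35], [0, 0, 0]], [1, [2.9, 0, 36], [0, 0, 0]], [1, [2.9, 0, 36], [0, 0, 0]], [1, [2.9, 0, 36], [0, 0, 0]], [1, [2.9, 0, 36], [0, 0, 0]], [1, [2.9, 0, 36], [0, 0, 0]], [1, [2.5, 0, 31.5], [0, 0, 0]]])

```text
clock: 10.25
tcp_pos: [0.5599, 0.0305, 0.1403]
orientation: [-0.331, 2.053, -2.053]
contact_force: [0.6, 0.6, -4.8]
finger_gap: 0.039
```

Call:
carry_out(motion=[[1, [0, 0, 0], [0, 0.104, 0]], [1, [0, 0, 0], [0, 0.104, 0]], [1, [0, 0, 0], [0, 0.104, 0]], [1, [0, 0, 0], [0, 0.105, 0]], [1, [0, 0, 0], [0, 0.105, 0]], [1, [0, 0, 0], [0, 0, 0]], [1, [0, 0, 0], [0, 0, 0]]])

```text
clock: 10.83
tcp_pos: [0.56, 0.0328, 0.1408]
orientation: [-0.211, -2.112, 2.113]
contact_force: [-1.4, -0.2, -4.5]
finger_gap: 0.0394
```

Run:
```python
from h import *
status()
for n in('scene','top'):
    im,d=manip.snapshot(n); np.savez('d10'+n,im=im,d=d)
    c=im[170:310,240:380] if n=='scene' else im[160:290,280:420]
    save('s10'+n,cv2.resize(c,None,fx=4.2,fy=4.2,interpolation=cv2.INTER_CUBIC));
plan([.563,.0335,.124],-101.8)
```

```text
t 10.83 tcp [0.56   0.0328 0.1408] jaw az -101.65 ydown [-0.004  0.    -1.   ] F [-1.4 -0.2 -4.5] T [-0.   -0.01  0.01] gap 0.0394 q [-0.02  0.34  1.62 -0.    1.18  1.76]
tcp [0.5608 0.0329 0.1416] az jaw -101.67 tool y [-0.002 -0.    -1.   ] q [-0.02  0.34  1.62 -0.    1.18  1.76]
shift tool mm [-2.1 17.6 -1.1] turn about tool y rad: 0.0022 (or -3.1394) clock 10.93
```

View pics/s10scene.png

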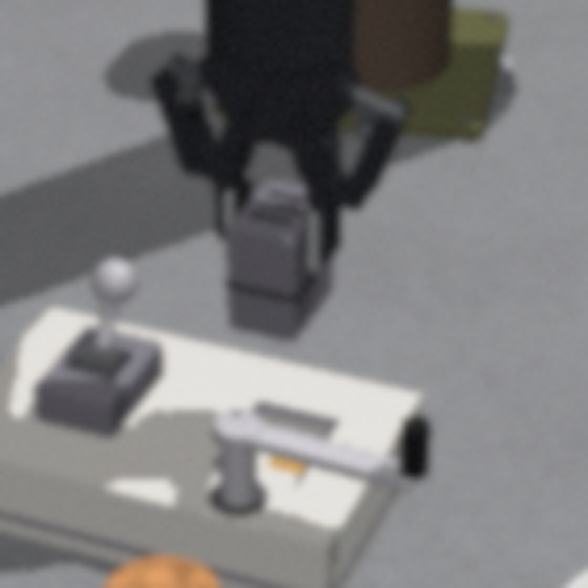

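View pics/s10top.png

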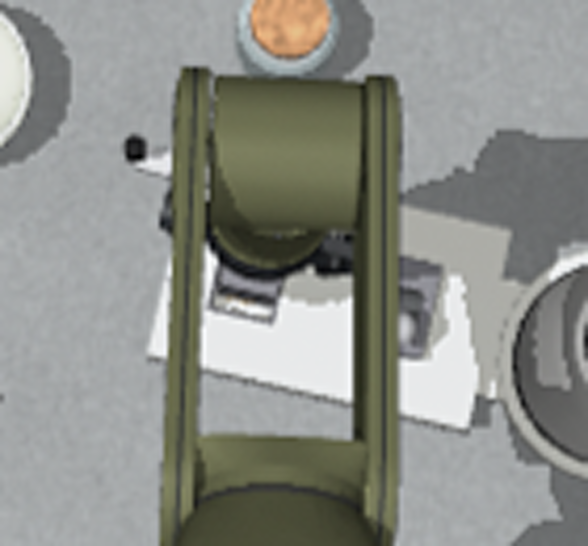

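```bash
cat > m.py <<'E'
from h import *
yaw=np.radians(-11.8); ex=np.array([np.cos(yaw),np.sin(yaw)]); ey=np.array([-ex[1],ex[0]])
c0=np.array([.563,.0335])
z=np.load('d10scene.npz'); P=cloud('scene',z['d']); s=manip.sense()
m=(z['d']>0)&(np.hypot(P[...,0]-.561,P[...,1]-.033)<.05)&(P[...,2]>.115)&(P[...,2]<.155)
Q=P[m]; w=Q[:,:2]-s['tcp_pos'][:2]
u=w@ex*1000; v=w@ey*1000
print('pack in hand rel tcp: n',len(u),'u pct',np.percentile(u,[2,25,50,75,90,98]).round(1),'v',np.percentile(v,[0,2,5,50,95,98,100]).round(1),'zmin',Q[:,2].min())
A=Q[(abs(v)<17)]; f=np.polyfit(A[:,:2]@ey,A[:,:2]@ex,1); print('near face slope deg',np.degrees(np.arctan(f[0])), 'face u at v=0', (np.polyval(f,s['tcp_pos'][:2]@ey)-s['tcp_pos'][:2]@ex)*1000)
# rectify base top plane
for name,f in(('scene','d6s.npz'),('scene','d10scene.npz'),('top','d_top.npz')):
    im=np.load(f)['im']; S=4
    uu,vv=np.meshgrid(np.arange(-80,80,1/S),np.arange(-150,70,1/S),indexing='ij')
    X=np.stack([c0[0]+(uu*ex[0]+vv*ey[0])/1000,c0[1]+(uu*ex[1]+vv*ey[1])/1000,np.full(uu.shape,.05)],-1)
    p=proj(name,X.reshape(-1,3)).astype(np.float32).reshape(*uu.shape,2)
    r=cv2.remap(im,p[...,0],p[...,1],cv2.INTER_LINEAR)[::-1,::-1]  # up = +u, left=+v
    r=cv2.resize(r,None,fx=.9,fy=.9)
    k=3.6
    for a in(-29.5,29.5):
        y=int((80-a)*k); cv2.line(r,(int((70-21.5)*k),y),(int((70+21.5)*k),y),(0,0,255),1)
    for b in(-21.5,21.5):
        x=int((70-b)*k); cv2.line(r,(x,int((80-29.5)*k)),(x,int((80+29.5)*k)),(0,0,255),1)
    save('rect_'+f[:-4],r)
E
python3 m.py
```

```text
pack in hand rel tcp: n 171 u pct [-26.6  11.2  24.1  26.   27.   28.9] v [-18.5 -17.  -14.6  11.8  21.3  21.8  23.1] zmin 0.13447230495922646
near face slope deg -0.5391806574961663 face u at v=0 25.38406630584078
```

View pics/rect_d6s.png

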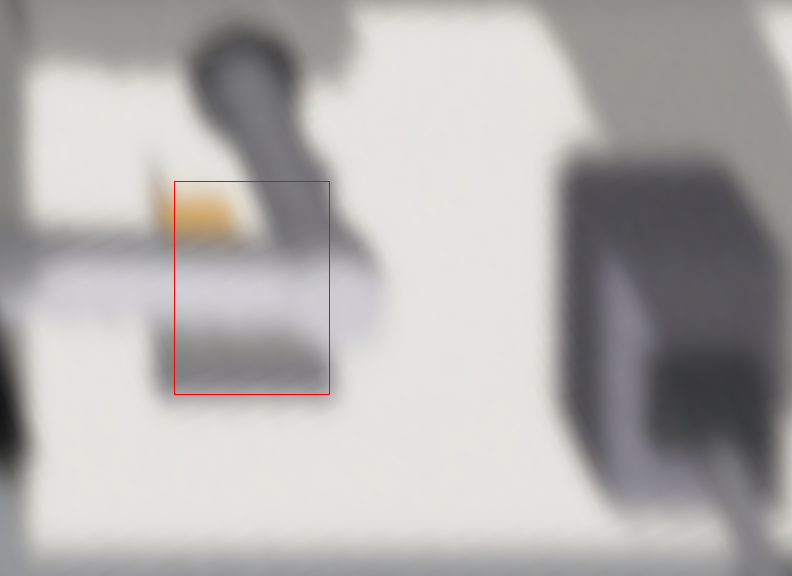

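View pics/rect_d_top.png

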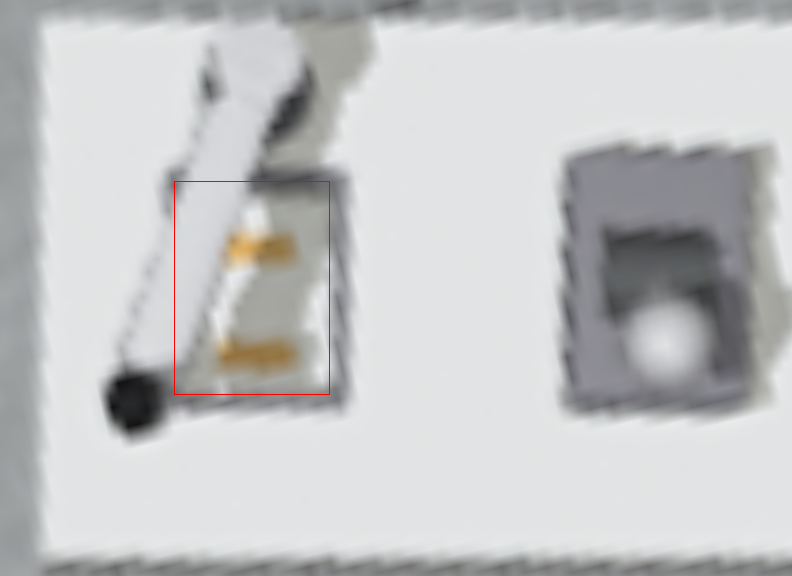

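```bash
cat > ov.py <<'E'
from h import *
yaw=np.radians(-11.67); ex=np.array([np.cos(yaw),np.sin(yaw)]); ey=np.array([-ex[1],ex[0]])
t=np.array([.5606,.0329,.1416])
zb=t[2]-.0139+.008   # pack bottom
for n,roi in(('scene',(225,265,285,325)),('top',(205,260,320,375))):
    im=np.load('d10%s.npz'%n)['im']; k=10
    out=[]
    for du,dv in((0,0),(-3,0),(-3,2)) if n=='scene' else((0,0),(-3,0),(-5,0)):
        c=cv2.resize(im[roi[0]-15:roi[1]+5,roi[2]:roi[3]],None,fx=k*.6,fy=k*.6,interpolation=cv2.INTER_CUBIC)
        def px(X): 
            p=(proj(n,X)-[roi[2],roi[0]-15]+.5)*k*.6; return p
        C=[]
        for zz in(zb,zb+.065):
            for a,b in((-28,-20),(28,-20),(28,20),(-28,20)):
                xy=t[:2]+((a+du)*ex+(b+dv)*ey)/1000; C.append([xy[0],xy[1],zz])
        p=px(np.array(C)).astype(int)
        for i in range(4):
            for A,B in((i,(i+1)%4),(4+i,4+(i+1)%4),(i,i+4)):
                cv2.line(c,tuple(map(int,p[A])),tuple(map(int,p[B])),(0,0,255),1)
        out.append(c)
    save('ov_'+n,np.hstack(out)); print(np.hstack(out).shape)
E
python3 ov.py
```

```text
(360, 720, 3)
(450, 990, 3)
```

View pics/ov_scene.png

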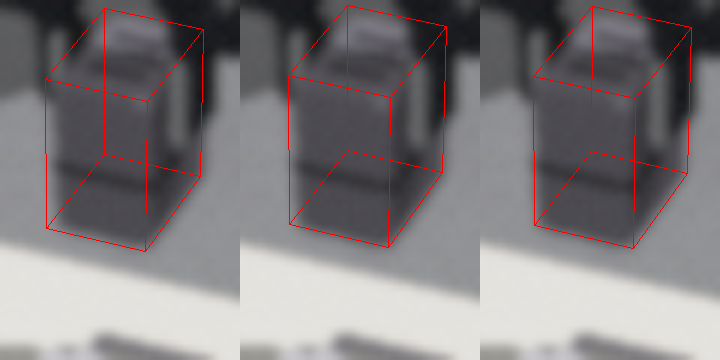

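View pics/ov_top.png

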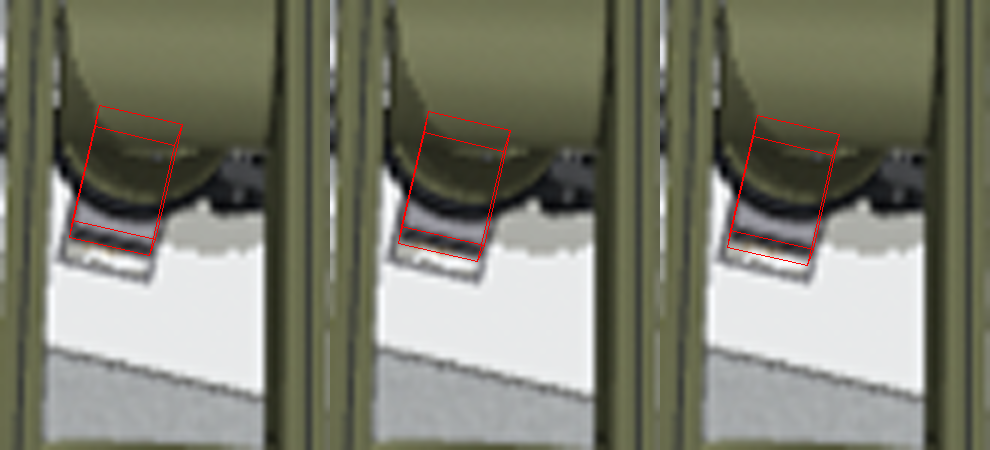

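```bash
cat > ov2.py <<'E'
from h import *
yaw=np.radians(-11.67); ex=np.array([np.cos(yaw),np.sin(yaw)]); ey=np.array([-ex[1],ex[0]])
t=np.array([.5606,.0329,.1416]); zb=t[2]-.0139+.008
def draw(n,im,roi,k,packoff,pocoff,c0=np.array([.563,.0335])):
    r0,r1,q0,q1=roi
    c=cv2.resize(im[r0:r1,q0:q1],None,fx=k,fy=k,interpolation=cv2.INTER_CUBIC)
    def poly(X,col):
        p=((proj(n,np.array(X))-[q0,r0]+.5)*k).astype(int); cv2.polylines(c,[p.reshape(-1,1,2)],True,col,1)
    def sq(cc,a,b,z,off): return [[*(cc+((i*a+off[0])*ex+(j*b+off[1])*ey)/1000),z] for i,j in((-1,-1),(1,-1),(1,1),(-1,1))]
    if packoff is not None:
        poly(sq(t[:2],28,20,zb,packoff),(0,0,255)); poly(sq(t[:2],28,20,zb+.065,packoff),(0,160,0))
    poly(sq(c0,33.5,25.5,.05,pocoff),(255,0,0)); poly(sq(c0,29.5,21.5,.046,pocoff),(255,0,255))
    return c
if __name__=='__main__':
    im=np.load('d10top.npz')['im']
    A=[im[222:262,288:318]]
    a=draw('top',im,(222,262,288,318),13,(-4,0),(0,-1.5)); b=cv2.resize(im[222:262,288:318],None,fx=13,fy=13,interpolation=cv2.INTER_CUBIC)
    save('ov2top',np.hstack([b,a]))
    im=np.load('d10scene.npz')['im']
    roi=(222,300,280,335)
    a=draw('scene',im,roi,7,(-3,2.5),(1,1.2)); b=cv2.resize(im[roi[0]:roi[1],roi[2]:roi[3]],None,fx=7,fy=7,interpolation=cv2.INTER_CUBIC)
    save('ov2scene',np.hstack([b,a]))
E
python3 ov2.py
```

```text
(no output)
```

View pics/ov2top.png

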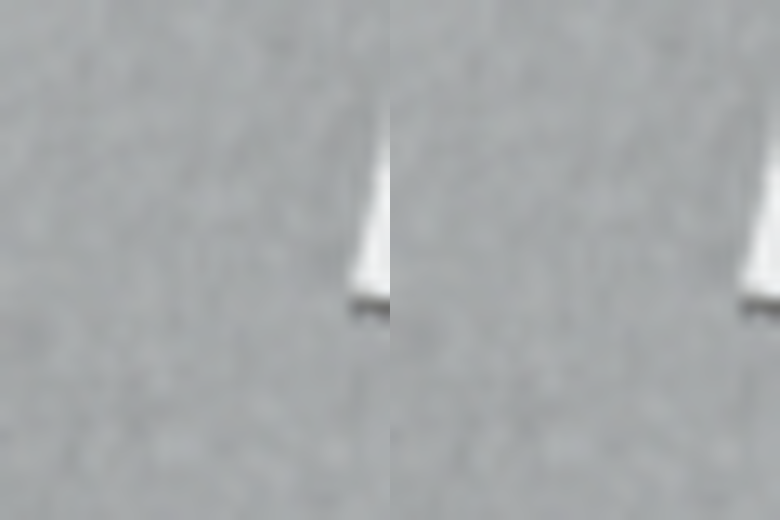

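View pics/ov2scene.png

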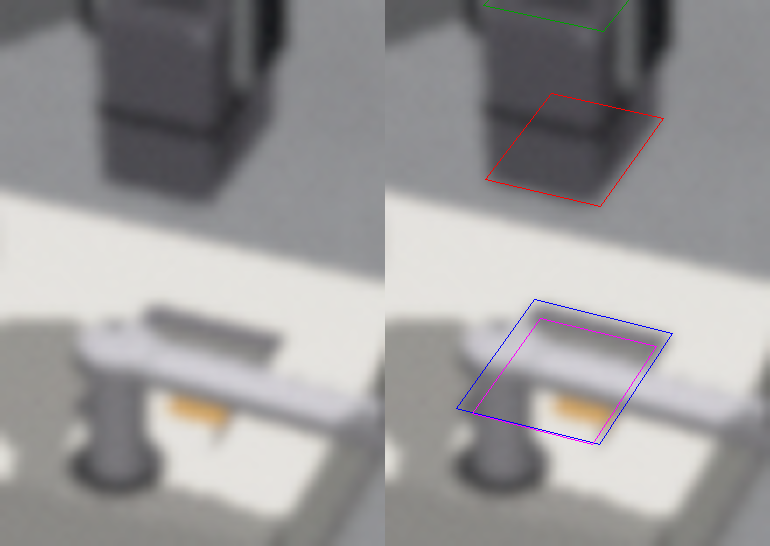

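Run:
```python
from ov2 import *
im=np.load('d10top.npz')['im']
roi=(212,242,324,354);k=13
a=draw('top',im,roi,k,(-4.5,0),(0,-1.5)); b=cv2.resize(im[roi[0]:roi[1],roi[2]:roi[3]],None,fx=k,fy=k,interpolation=cv2.INTER_CUBIC)
save('ov3top',np.hstack([b,a]))
```

```text
(no output)
```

View pics/ov3top.png

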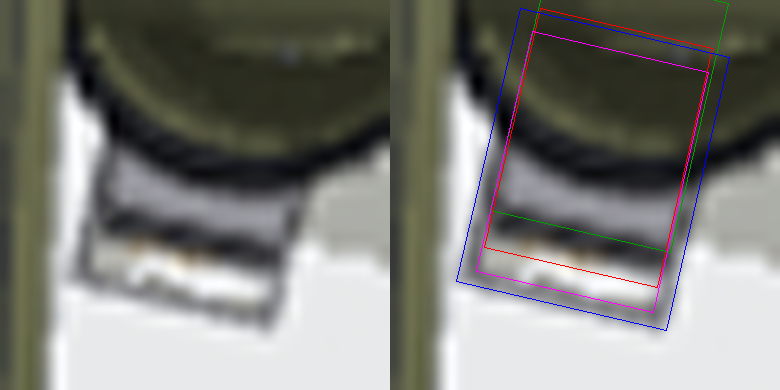

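Call:
carry_out(motion=[[1, [-6, 10, -0.5], [0, 0, 0]], [1, [0, 20, 0], [0, 0, 0]], [1, [0, 20, 0], [0, 0, 0]], [1, [0, 12, 0], [0, 0, 0]], [1, [0, 6, 0], [0, 0, 0]], [1, [0, 0, 0], [0, 0, 0]], [1, [0, 0, 0], [0, 0, 0]]])

```text
clock: 11.52
tcp_pos: [0.5679, 0.0321, 0.0745]
orientation: [-0.218, -2.113, 2.113]
contact_force: [-0.7, -0.4, -3.9]
finger_gap: 0.039
```

```bash
cat > look.py <<'E'
from ov2 import *
import ov2,sys
tag=sys.argv[1]; status()
ims={}
for n in('scene','top'):
    im,d=manip.snapshot(n); np.savez('d%s%s'%(tag,n),im=im,d=d); ims[n]=(im,d)
s=manip.sense(); ov2.t=s['tcp_pos']; ov2.zb=s['tcp_pos'][2]-.0139+.008
print(s['tcp_pos'].round(4))
roi=(230,300,285,340);k=7
im=ims['scene'][0]
a=draw('scene',im,roi,k,(-4,2),(1.5,1.2)); b=cv2.resize(im[roi[0]:roi[1],roi[2]:roi[3]],None,fx=k,fy=k,interpolation=cv2.INTER_CUBIC)
save('lk_s'+tag,np.hstack([b,a]))
roi=(212,242,324,354);k=13
im=ims['top'][0]
a=draw('top',im,roi,k,(-2,-1.5),(1.2,-1.6)); b=cv2.resize(im[roi[0]:roi[1],roi[2]:roi[3]],None,fx=k,fy=k,interpolation=cv2.INTER_CUBIC)
save('lk_t'+tag,np.hstack([b,a]))
E
python3 look.py 11
```

```text
t 11.52 tcp [0.5679 0.0321 0.0745] jaw az -101.79 ydown [-0. -0. -1.] F [-0.7 -0.4 -3.9] T [ 0.   -0.03  0.01] gap 0.0390 q [-0.02  0.42  1.68 -0.    1.04  1.76]
[0.5688 0.0321 0.0756]
```

View pics/lk_s11.png

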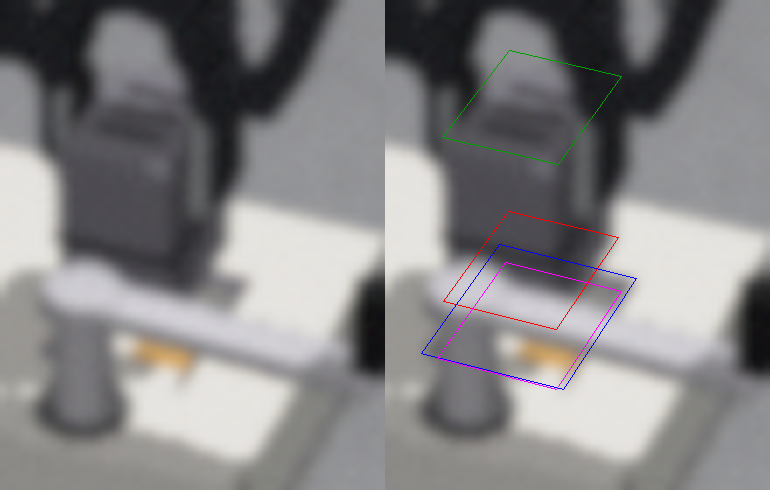

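View pics/lk_t11.png

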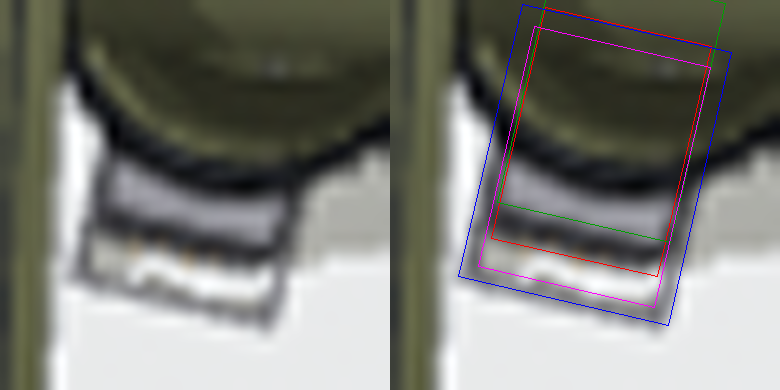

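Call:
carry_out(motion=[[1, [1.2, 8, 0], [0, 0, 0]], [1, [0, 8, 0], [0, 0, 0]], [1, [0, 4, 0], [0, 0, 0]], [1, [0, 2, 0], [0, 0, 0]], [1, [0, 2, 0], [0, 0, 0]], [1, [0, 2, 0], [0, 0, 0]], [1, [0, 2, 0], [0, 0, 0]], [1, [0, 0, 0], [0, 0, 0]]])

```text
clock: 12.28
tcp_pos: [0.5663, 0.0324, 0.0464]
orientation: [-0.218, -2.113, 2.113]
contact_force: [-0.0, 0.5, -3.5]
finger_gap: 0.0391
```

```bash
python3 look.py 12
```

```text
t 12.28 tcp [0.5663 0.0324 0.0464] jaw az -101.81 ydown [-0.001 -0.    -1.   ] F [-0.   0.5 -3.5] T [0.07 0.02 0.01] gap 0.0391 q [-0.02  0.46  1.72 -0.    0.97  1.76]
[0.5665 0.0324 0.0468]
```

View pics/lk_s12.png

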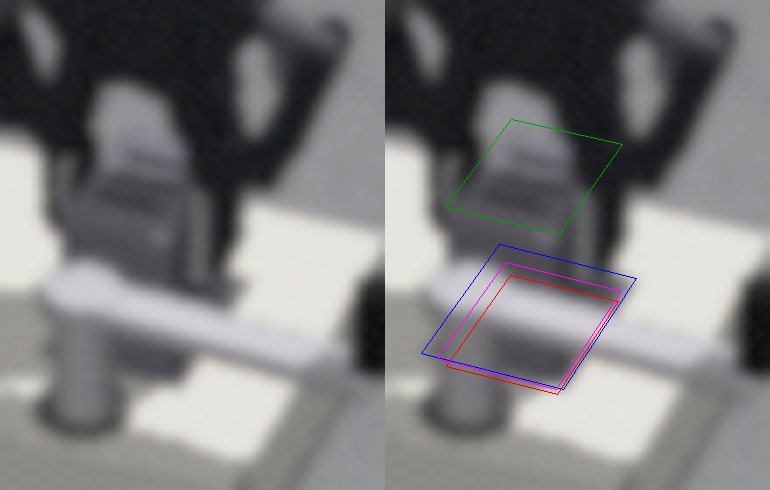

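View pics/lk_t12.png

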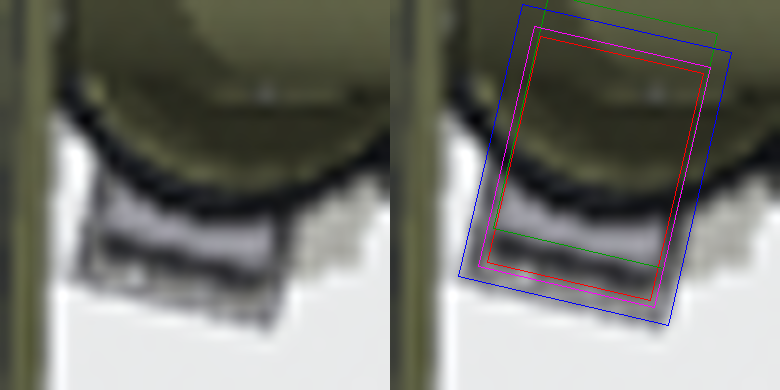

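Call:
carry_out(motion=[[1, [0, 3, 0], [0, 0, 0]], [1, [0, 3, 0], [0, 0, 0]], [1, [0, 3, 0], [0, 0, 0]], [1, [0, 3, 0], [0, 0, 0]], [1, [0, 2, 0], [0, 0, 0]], [1, [0, 0, 0], [0, 0, 0]]])

```text
clock: 12.88
tcp_pos: [0.5664, 0.0323, 0.0322]
orientation: [-0.218, -2.112, 2.113]
contact_force: [0.6, -0.2, -2.8]
finger_gap: 0.0391
```

Call:
carry_out(motion=[[1, [0, 2, 0], [0, 0, 0]], [1, [0, 2, 0], [0, 0, 0]], [1, [0, 1, 0], [0, 0, 0]], [1, [0, 0, 0], [0, 0, 0]], [1, [0, 0, 0], [0, 0, 0]]])

```text
clock: 13.3
tcp_pos: [0.5664, 0.0324, 0.0281]
orientation: [-0.219, -2.113, 2.113]
contact_force: [-2.4, -0.1, 0.2]
finger_gap: 0.0392
```

Call:
carry_out(motion=[[1, [0, 1, 0], [0, 0, 0]], [1, [0, 0, 0], [0, 0, 0]], [1, [0, 0, 0], [0, 0, 0]]])

```text
clock: 13.55
tcp_pos: [0.5665, 0.0324, 0.028]
orientation: [-0.219, -2.113, 2.113]
contact_force: [-4.0, 0.8, 7.4]
finger_gap: 0.0393
```

```bash
python3 -c "
from h import *
status()"
```

```text
t 13.55 tcp [0.5665 0.0324 0.028 ] jaw az -101.81 ydown [ 0.001 -0.    -1.   ] F [-4.   0.8  7.4] T [-0.09  0.69 -0.01] gap 0.0393 q [-0.02  0.48  1.74 -0.    0.93  1.76]
```

Call:
carry_out(motion=[[0.3, [0, 0, 0], [0, 0, 0]], [0.3, [0, 0, 0], [0, 0, 0]], [0.3, [0, 0, 0], [0, 0, 0]], [0.3, [0, -10, 0], [0, 0, 0]], [0.3, [0, -25, 0], [0, 0, 0]], [0.3, [0, -35, 0], [0, 0, 0]], [0.3, [0, -35, 0], [0, 0, 0]], [0.6, [0, 0, 0], [0, 0, 0]], [0.6, [0, 0, 0], [0, 0, 0]]])

```text
clock: 14.3
tcp_pos: [0.5692, 0.0323, 0.1352]
orientation: [-0.227, -2.117, 2.115]
contact_force: [-0.5, 0.8, -0.3]
finger_gap: 0.0368
```

```bash
cat > look2.py <<'E'
from h import *
import sys
tag=sys.argv[1]; status()
for n in('scene','top'):
    im,d=manip.snapshot(n); np.savez('d%s%s'%(tag,n),im=im,d=d); P=cloud(n,d)
    c=im[190:310,240:380] if n=='scene' else im[160:290,280:420]
    save('k%s%s'%(n,tag),cv2.resize(c,None,fx=4.5,fy=4.5,interpolation=cv2.INTER_CUBIC))
    g=im.max(-1)
    m=(d>0)&(P[...,2]>.104)&(P[...,2]<.136)&(np.hypot(P[...,0]-.615,P[...,1]-.022)<.125)&(np.hypot(P[...,0]-.615,P[...,1]-.022)>.08)&(g<70)
    if m.sum(): Q=P[m]; print(n,'knob?',len(Q),np.median(Q,0).round(4),Q.min(0).round(4),Q.max(0).round(4))
    # pack top
    m=(d>0)&(np.hypot(P[...,0]-.563,P[...,1]-.033)<.035)&(P[...,2]>.06)&(P[...,2]<.11); Q=P[m]
    if m.sum(): print(n,'pack z pct',np.percentile(Q[:,2],[5,25,50,75,95]).round(4))
E
python3 look2.py 13
```

```text
t 14.30 tcp [0.5692 0.0323 0.1352] jaw az -101.81 ydown [ 0.007 -0.    -1.   ] F [-0.5  0.8 -0.3] T [-0.03  0.    0.01] gap 0.0368 q [-0.02  0.35  1.62 -0.    1.16  1.76]
scene knob? 66 [0.648  0.1213 0.1199] [0.6394 0.1163 0.1041] [0.6527 0.127  0.1313]
scene pack z pct [0.0675 0.084  0.0859 0.087  0.0882]
top knob? 18 [0.6387 0.1199 0.1265] [0.6318 0.114  0.1194] [0.6455 0.1232 0.1341]
top pack z pct [0.0718 0.0818 0.0852 0.0884 0.0923]
```

View pics/kscene13.png

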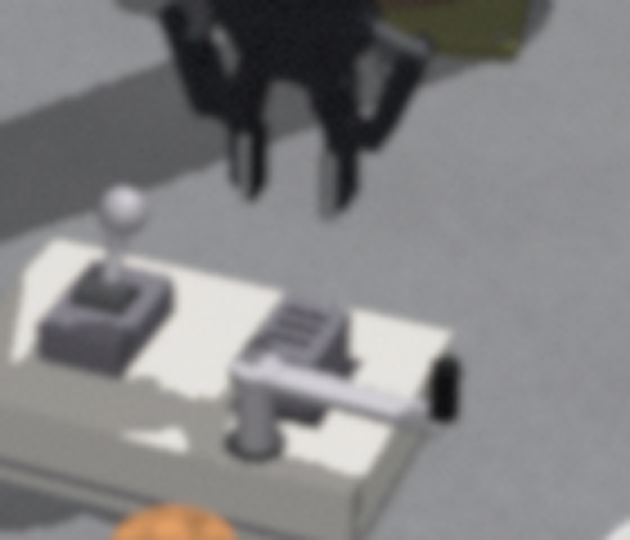

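View pics/ktop13.png

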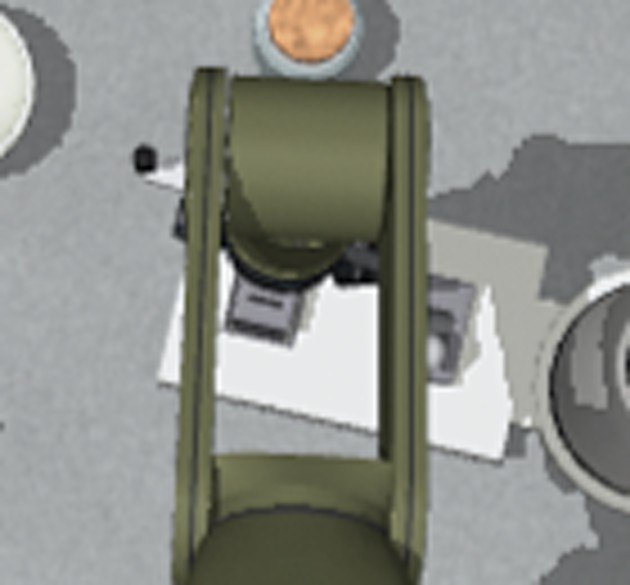

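```bash
python3 -c "
from h import *
plan([.641,.119,.135],-13.7)"
```

```text
tcp [0.5662 0.0323 0.1319] az jaw -101.82 tool y [-0. -0. -1.] q [-0.02  0.36  1.62 -0.    1.16  1.76]
shift tool mm [ -55.5   -3.1 -100.2] turn about tool y rad: -1.5379 (or 1.6037) clock 14.4
```

Call:
carry_out(motion=[[0.6, [-13.9, -3, -25], [0, 0, 0]], [0.6, [-13.9, 0, -25], [0, 0, 0]], [0.6, [-13.9, 0, -25], [0, 0, 0]], [0.6, [-13.8, 0, -25.2], [0, 0, 0]], [0.6, [0, 0, 0], [0, -0.12, 0]], [0.6, [0, 0, 0], [0, -0.12, 0]], [0.6, [0, 0, 0], [0, -0.12, 0]], [0.6, [0, 0, 0], [0, -0.12, 0]], [0.6, [0, 0, 0], [0, -0.12, 0]], [0.6, [0, 0, 0], [0, -0.12, 0]], [0.6, [0, 0, 0], [0, -0.12, 0]], [0.6, [0, 0, 0], [0, -0.12, 0]]])

```text
clock: 15.4
tcp_pos: [0.6398, 0.1189, 0.1324]
orientation: [-0.714, 1.779, -1.777]
contact_force: [-0.4, 1.2, -0.1]
finger_gap: 0.0339
```

Call:
carry_out(motion=[[0.6, [0, 0, 0], [0, -0.12, 0]], [0.6, [0, 0, 0], [0, -0.12, 0]], [0.6, [0, 0, 0], [0, -0.12, 0]], [0.6, [0, 0, 0], [0, -0.12, 0]], [0.6, [0, 0, 0], [0, -0.1, 0]], [0.6, [0, 0, 0], [0, 0, 0]]])

```text
clock: 15.9
tcp_pos: [0.6399, 0.1189, 0.1326]
orientation: [-1.093, 1.383, -1.379]
contact_force: [0.0, -0.2, 0.7]
finger_gap: 0.0342
```

```bash
python3 look2.py 14; python3 -c "
from h import *
plan([.641,.119,.077],-13.7)"
```

```text
t 15.90 tcp [0.6399 0.1189 0.1326] jaw az -13.44 ydown [-0.004 -0.001 -1.   ] F [ 0.  -0.2  0.7] T [-0.01 -0.04 -0.01] gap 0.0342 q [ 0.12  0.47  1.43 -0.    1.25  0.35]
scene knob? 67 [0.6477 0.1215 0.1198] [0.6399 0.1161 0.1045] [0.6538 0.127  0.1319]
scene pack z pct [0.0687 0.0842 0.0858 0.0869 0.0885]
top pack z pct [0.079  0.0834 0.0866 0.0888 0.0923]
tcp [0.6403 0.1189 0.1331] az jaw -13.75 tool y [-0.003 -0.    -1.   ] q [0.12 0.47 1.43 0.   1.25 0.36]
shift tool mm [-0.3 56.1  0.8] turn about tool y rad: -0.0009 (or 3.1407) clock 16.0
```

View pics/kscene14.png

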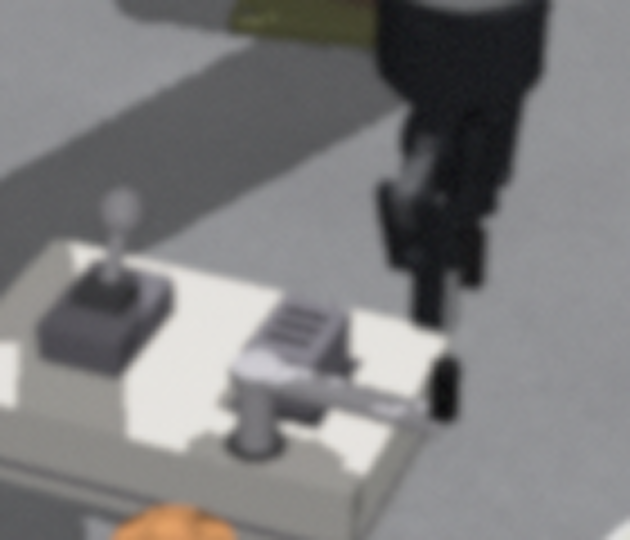

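Call:
carry_out(motion=[[0.6, [0, 15, 1], [0, 0, 0]], [0.6, [0, 20, 0], [0, 0, 0]], [0.6, [0, 14, 0], [0, 0, 0]], [0.6, [0, 7, 0], [0, 0, 0]], [0.6, [0, 0, 0], [0, 0, 0]], [0.6, [0, 0, 0], [0, 0, 0]]])

```text
clock: 16.5
tcp_pos: [0.6421, 0.1188, 0.0784]
orientation: [-1.088, 1.383, -1.382]
contact_force: [-0.2, -0.3, -0.1]
finger_gap: 0.0343
```

```bash
python3 look2.py 15
```

```text
t 16.50 tcp [0.6421 0.1188 0.0784] jaw az -13.64 ydown [-0.001 -0.    -1.   ] F [-0.2 -0.3 -0.1] T [-0.03 -0.01  0.03] gap 0.0343 q [0.12 0.52 1.49 0.   1.14 0.36]
scene knob? 94 [0.6439 0.1245 0.1254] [0.6238 0.1085 0.1103] [0.6763 0.1337 0.1355]
scene pack z pct [0.0664 0.0842 0.0859 0.087  0.0884]
top pack z pct [0.0786 0.0831 0.0857 0.0884 0.0925]
```

View pics/kscene15.png

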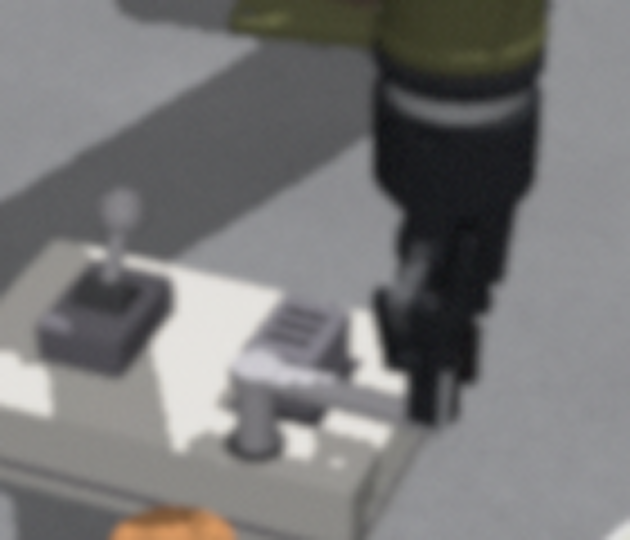

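Call:
carry_out(motion=[[0.6, [0.5, 0, -10], [0, -0.1, 0]], [0.6, [0.5, 0, -10], [0, -0.1, 0]], [0.6, [0.5, 0, -10], [0, -0.1, 0]], [0.6, [0.5, 0, -10], [0, -0.1, 0]], [0.6, [0.5, 0, -10], [0, -0.1, 0]], [0.6, [0.5, 0, -10], [0, -0.1, 0]], [0.6, [0.5, 0, -10], [0, -0.1, 0]], [0.6, [0.5, 0, -10], [0, -0.1, 0]], [0.6, [0.5, 0, -10], [0, -0.1, 0]], [0.6, [0.5, 0, -10], [0, -0.1, 0]], [0.6, [0.5, 0, -10], [0, -0.1, 0]], [0.6, [0.5, 0, -10], [0, -0.1, 0]]])

```text
clock: 17.6
tcp_pos: [0.5374, 0.079, 0.0803]
orientation: [-1.517, 0.47, -0.474]
contact_force: [0.8, 0.8, 0.1]
finger_gap: 0.034
```

Call:
carry_out(motion=[[0.6, [0.5, 0, -10], [0, -0.1, 0]], [0.6, [0.5, 0, -10], [0, -0.1, 0]], [0.6, [0.5, 0, -10], [0, -0.1, 0]], [0.6, [0.5, 0, -8], [0, -0.08, 0]], [0.6, [0, 0, 0], [0, 0, 0]], [0.6, [0, 0, 0], [0, 0, 0]]])

```text
clock: 18.1
tcp_pos: [0.5223, 0.0439, 0.0799]
orientation: [-1.563, 0.18, -0.183]
contact_force: [-0.6, -0.2, 0.9]
finger_gap: 0.0338
```

```bash
python3 look2.py 16
```

```text
t 18.10 tcp [0.5223 0.0439 0.0799] jaw az 76.75 ydown [ 0.002  0.    -1.   ] F [-0.6 -0.2  0.9] T [ 0.02 -0.    0.04] gap 0.0338 q [ 0.    0.36  1.78  0.    1.   -1.34]
scene knob? 98 [0.5287 0.0527 0.1234] [0.5114 0.0252 0.1047] [0.5395 0.0736 0.1356]
scene pack z pct [0.0634 0.0783 0.0863 0.0976 0.0998]
```

View pics/kscene16.png

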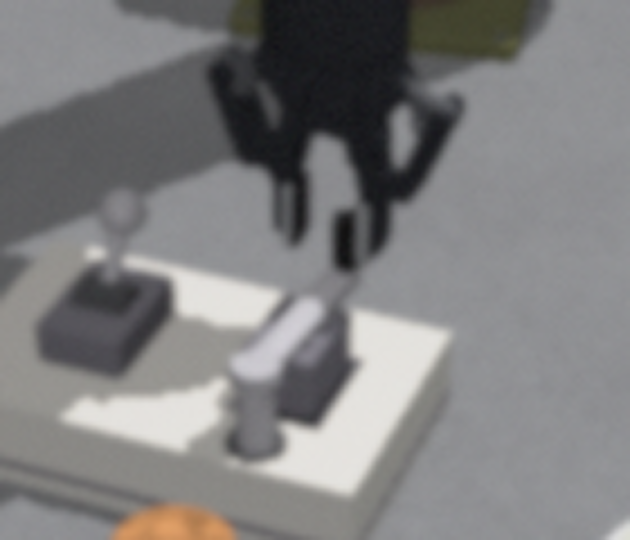

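Call:
carry_out(motion=[[0.6, [0, 0, -3], [0, 0, 0]], [0.6, [0, 0, -3], [0, 0, 0]], [0.6, [0, 0, -1], [0, 0, 0]], [0.6, [0, 0, 0], [0, 0, 0]]])

```text
clock: 18.53
tcp_pos: [0.5198, 0.0371, 0.0788]
orientation: [-1.563, 0.179, -0.179]
contact_force: [-0.9, 0.0, -0.1]
finger_gap: 0.0342
```

Call:
carry_out(motion=[[0.6, [0, 0, -2], [0, 0, 0]], [0.6, [0, 0, 0], [0, 0, 0]], [0.6, [0, 0, 0], [0, 0, 0]]])

```text
clock: 18.78
tcp_pos: [0.5193, 0.0351, 0.0787]
orientation: [-1.564, 0.179, -0.179]
contact_force: [-0.4, 0.2, -0.2]
finger_gap: 0.0341
```

Call:
carry_out(motion=[[0.6, [0, 0, -2], [0, 0, 0]], [0.6, [0, 0, 0], [0, 0, 0]], [0.6, [0, 0, 0], [0, 0, 0]]])

```text
clock: 19.03
tcp_pos: [0.5189, 0.0332, 0.0787]
orientation: [-1.564, 0.179, -0.179]
contact_force: [-0.2, 0.0, 0.3]
finger_gap: 0.0342
```

Call:
carry_out(motion=[[0.6, [0, 0, -1.5], [0, 0, 0]], [0.6, [0, 0, 0], [0, 0, 0]], [0.6, [0, 0, 0], [0, 0, 0]]])

```text
clock: 19.28
tcp_pos: [0.5189, 0.0329, 0.0788]
orientation: [-1.561, 0.179, -0.18]
contact_force: [0.7, 5.2, -0.0]
finger_gap: 0.0344
```

Call:
carry_out(motion=[[0.6, [0, 0, -1.5], [0, 0, 0]], [0.6, [0, 0, 0], [0, 0, 0]], [0.6, [0, 0, 0], [0, 0, 0]]])

```text
clock: 19.53
tcp_pos: [0.5188, 0.0328, 0.0788]
orientation: [-1.559, 0.179, -0.18]
contact_force: [0.5, 9.5, -0.9]
finger_gap: 0.0343
```

```bash
python3 look2.py 17
```

```text
t 19.53 tcp [0.5188 0.0328 0.0788] jaw az 76.88 ydown [ 0.001  0.004 -1.   ] F [ 0.5  9.5 -0.9] T [ 1.52 -0.26  0.03] gap 0.0343 q [-0.02  0.36  1.79  0.01  1.   -1.37]
scene knob? 92 [0.5258 0.0431 0.1252] [0.5049 0.0135 0.1051] [0.5384 0.0636 0.1355]
scene pack z pct [0.0643 0.0788 0.0865 0.0974 0.0998]
```

View pics/kscene17.png

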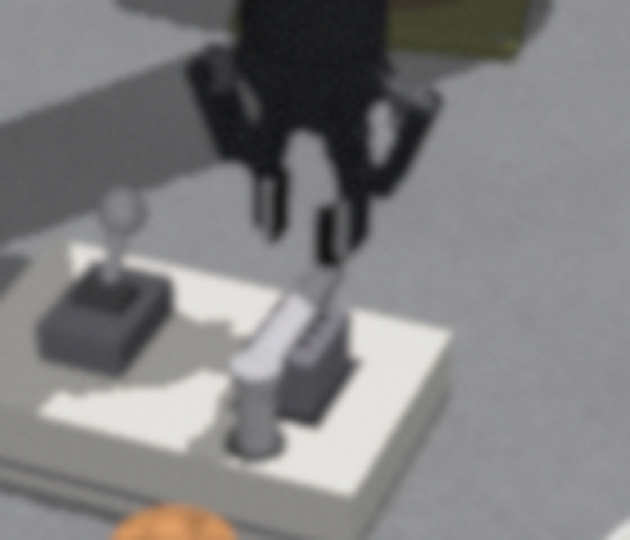

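Call:
carry_out(motion=[[0.6, [0, 0, 4], [0, 0, 0]], [0.6, [0, 0, 3], [0, 0, 0]], [0.6, [0, 0, 0], [0, 0, 0]], [0.6, [0, -15, 0], [0, 0, 0]], [0.6, [0, -25, 0], [0, 0, 0]], [0.6, [0, -30, 0], [0, 0, 0]], [0.8, [0, -20, 0], [0, 0, 0]], [1, [0, 0, 0], [0, 0, 0]]])

```text
clock: 20.3
tcp_pos: [0.5232, 0.0366, 0.1734]
orientation: [-1.563, 0.172, -0.186]
contact_force: [0.4, 0.7, -0.1]
finger_gap: 0.0113
```

```bash
python3 look2.py 18
python3 - <<'E'
from h import *
plan([.4774,-.0614,.168],78.2)
z=np.load('d18scene.npz');P=cloud('scene',z['d'])
m=(z['d']>0)&(P[...,2]>.104)&(P[...,2]<.14)&(np.hypot(P[...,0]-.52,P[...,1]+.07)<.035); Q=P[m]; print('ball',Q.min(0),Q.max(0))
print([ (r['p'],r['location']) for r in manip.place_of('scene','switch_tip')],[ (r['p'],r['location']) for r in manip.place_of('scene','latch_knob')])
E
```

```text
t 20.30 tcp [0.5232 0.0366 0.1734] jaw az 76.95 ydown [ 0.009 -0.001 -1.   ] F [ 0.4  0.7 -0.1] T [-0.01 -0.04 -0.01] gap 0.0113 q [-0.01  0.26  1.66 -0.    1.22 -1.35]
scene knob? 56 [0.5266 0.0451 0.1185] [0.5164 0.0396 0.1042] [0.5308 0.0496 0.1316]
scene pack z pct [0.0646 0.0793 0.0864 0.0977 0.0998]
tcp [0.5203 0.0368 0.1696] az jaw 76.94 tool y [ 0.002 -0.001 -1.   ] q [-0.01  0.26  1.66 -0.    1.22 -1.35]
shift tool mm [ -19.6    1.5 -105.3] turn about tool y rad: -0.0219 (or 3.1197) clock 20.4
ball [ 0.5140048  -0.08166121  0.10434488] [ 0.53337713 -0.0569261   0.13055653]
[(0.5, [0.5172, -0.0698, 0.1171])] [(0.85, [0.5226, 0.0391, 0.117]), (0.65, [0.5171, -0.0692, 0.1175])]
```

View pics/kscene18.png

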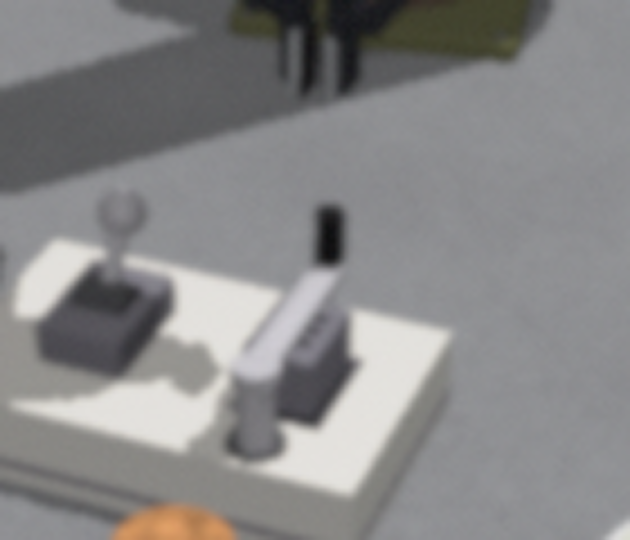

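Call:
carry_out(motion=[[1, [-6.5, 0, -25], [0, 0, 0]], [1, [-6.5, 0, -35], [0, 0, 0]], [1, [-6.5, 0, -30], [0, 0, 0]], [1, [0, 0, -15], [0, -0.02, 0]], [1, [0, 0, 0], [0, 0, 0]], [1, [0, 25, 0], [0, 0, 0]], [1, [0, 25, 0], [0, 0, 0]], [1, [0, 0, 0], [0, 0, 0]]])

```text
clock: 21.17
tcp_pos: [0.4729, -0.0594, 0.1142]
orientation: [-1.563, 0.172, -0.156]
contact_force: [-1.3, 0.0, 0.1]
finger_gap: 0.0001
```

```bash
cat > look3.py <<'E'
from h import *
import sys
tag=sys.argv[1]; status()
im,d=manip.snapshot('scene'); np.savez('d%s'%tag,im=im,d=d)
save('w'+tag,cv2.resize(im[170:310,160:340],None,fx=4.2,fy=4.2,interpolation=cv2.INTER_CUBIC))
plan([.4774,-.0614,.070],78.2)
E
python3 look3.py 19
```

```text
t 21.17 tcp [ 0.4729 -0.0594  0.1142] jaw az 78.05 ydown [-0.01   0.002 -1.   ] F [-1.3  0.   0.1] T [ 0.01  0.06 -0.03] gap 0.0001 q [-0.21  0.27  1.82  0.    1.06 -1.58]
tcp [ 0.4741 -0.0595  0.116 ] az jaw 78.08 tool y [-0.008  0.002 -1.   ] q [-0.21  0.27  1.82  0.    1.07 -1.58]
shift tool mm [ 4.  46.  -1.2] turn about tool y rad: -0.0020 (or 3.1395) clock 21.22
```

View pics/w19.png

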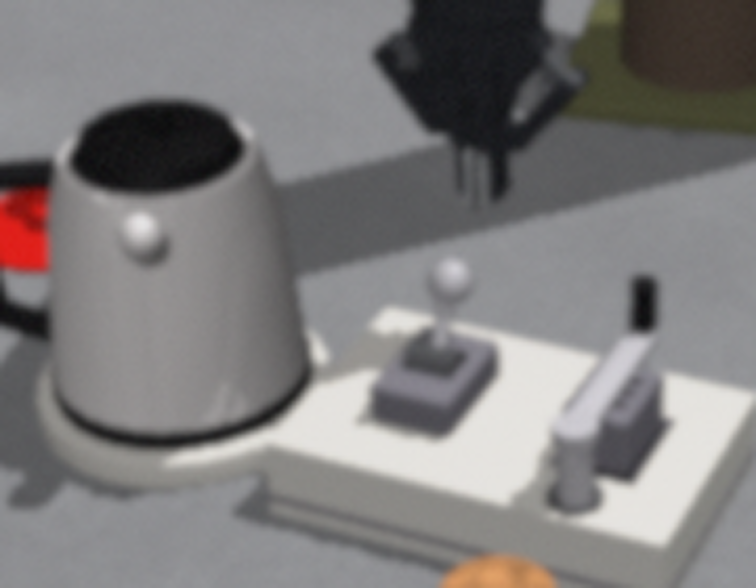

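Call:
carry_out(motion=[[1, [2, 20, 0], [0, 0, 0]], [1, [0, 18, -1], [0, 0, 0]], [1, [0, 7, 0], [0, 0, 0]], [1, [0, 0, 0], [0, 0, 0]], [1, [8, 0, 0], [0, 0, 0]], [1, [8, 0, 0], [0, 0, 0]], [1, [6, 0, 0], [0, 0, 0]], [1, [0, 0, 0], [0, 0, 0]]])

```text
clock: 21.88
tcp_pos: [0.5031, -0.0671, 0.0749]
orientation: [-1.565, 0.161, -0.166]
contact_force: [-0.4, 0.2, -0.0]
finger_gap: 0.0002
```

```bash
python3 look3.py 20
```

```text
t 21.88 tcp [ 0.5031 -0.0671  0.0749] jaw az 78.09 ydown [ 0.003 -0.001 -1.   ] F [-0.4  0.2 -0. ] T [ 0.   -0.02 -0.01] gap 0.0002 q [-0.22  0.35  1.82  0.    0.97 -1.58]
tcp [ 0.5025 -0.067   0.0747] az jaw 78.09 tool y [ 0.003 -0.001 -1.   ] q [-0.22  0.35  1.82  0.    0.97 -1.58]
shift tool mm [-25.7   4.6   0.3] turn about tool y rad: -0.0019 (or 3.1397) clock 21.93
```

View pics/w20.png

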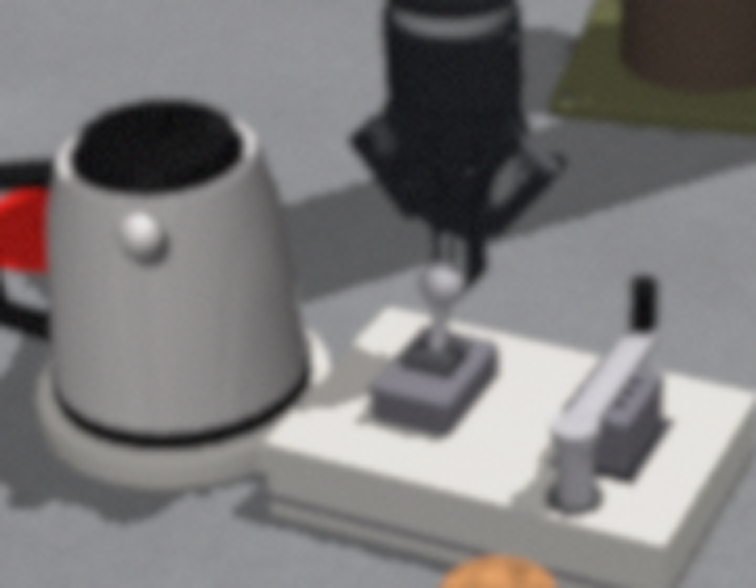

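Call:
carry_out(motion=[[1, [6, 0, -3], [0, 0, 0]], [1, [7, 0, 0], [0, 0, 0]], [1, [7, 0, 0], [0, 0, 0]], [1, [7, 0, 0], [0, 0, 0]], [1, [5, 0, 0], [0, 0, 0]], [1, [2, 0, 0], [0, 0, 0]], [1, [0, 0, 0], [0, 0, 0]]])

```text
clock: 22.52
tcp_pos: [0.5343, -0.0769, 0.0737]
orientation: [-1.565, 0.162, -0.164]
contact_force: [0.3, 0.1, 0.1]
finger_gap: 0.0
```

```bash
python3 look3.py 21
```

```text
t 22.52 tcp [ 0.5343 -0.0769  0.0737] jaw az 78.09 ydown [ 0.001 -0.    -1.   ] F [0.3 0.1 0.1] T [0.   0.03 0.03] gap 0.0000 q [-0.22  0.39  1.75 -0.    1.   -1.58]
tcp [ 0.5338 -0.0768  0.0737] az jaw 78.10 tool y [ 0.001 -0.    -1.   ] q [-0.22  0.39  1.75 -0.    1.   -1.58]
shift tool mm [-58.4   3.6   3.4] turn about tool y rad: -0.0018 (or 3.1398) clock 22.57
```

View pics/w21.png

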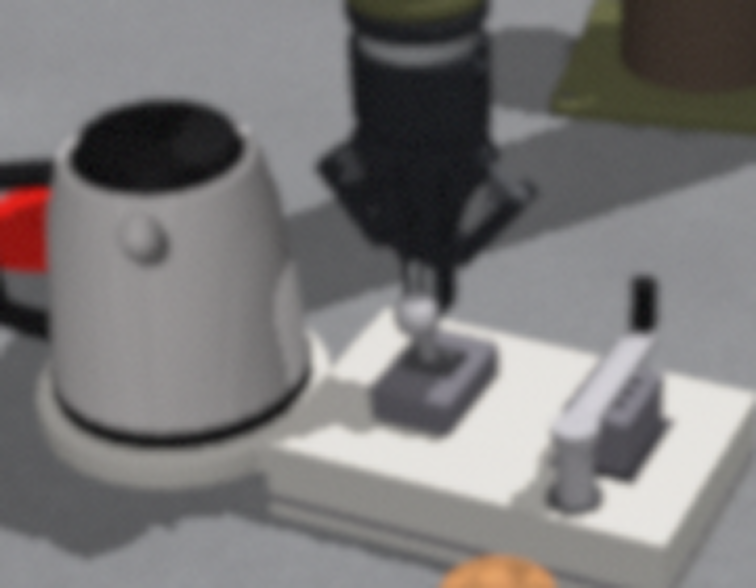

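Call:
carry_out(motion=[[1, [3, 0, 0], [0, 0, 0]], [1, [2, 0, 0], [0, 0, 0]], [1, [0, 0, 0], [0, 0, 0]]])

```text
clock: 22.82
tcp_pos: [0.5378, -0.0776, 0.0736]
orientation: [-1.565, 0.164, -0.163]
contact_force: [-1.0, -0.2, -0.6]
finger_gap: 0.0
```

Call:
carry_out(motion=[[1, [2, 0, 0], [0, 0, 0]], [1, [0, 0, 0], [0, 0, 0]], [1, [0, 0, 0], [0, 0, 0]]])

```text
clock: 23.07
tcp_pos: [0.5398, -0.078, 0.0737]
orientation: [-1.565, 0.163, -0.163]
contact_force: [-1.1, -0.1, -1.7]
finger_gap: -0.0
```

Call:
carry_out(motion=[[1, [2, 0, 0], [0, 0, 0]], [1, [0, 0, 0], [0, 0, 0]], [1, [0, 0, 0], [0, 0, 0]]])

```text
clock: 23.32
tcp_pos: [0.5399, -0.078, 0.0736]
orientation: [-1.564, 0.166, -0.16]
contact_force: [-5.7, 0.8, 1.8]
finger_gap: -0.0002
```

Call:
carry_out(motion=[[1, [1.5, 0, 0], [0, 0, 0]], [1, [0, 0, 0], [0, 0, 0]], [1, [0, 0, 0], [0, 0, 0]]])

```text
clock: 23.57
tcp_pos: [0.54, -0.078, 0.0735]
orientation: [-1.564, 0.168, -0.158]
contact_force: [-8.0, 1.2, 4.9]
finger_gap: 0.0002
```

Call:
carry_out(motion=[[1, [-8, 0, 0], [0, 0, 0]], [1, [-12, 0, 0], [0, 0, 0]], [1, [-12, -10, 0], [0, 0, 0]], [1, [-10, -25, 0], [0, 0, 0]], [1, [0, -30, 0], [0, 0, 0]], [1, [0, -30, 0], [0, 0, 0]], [1, [0, -20, 0], [0, 0, 0]], [1, [0, 0, 0], [0, 0, 0]]])

```text
clock: 24.23
tcp_pos: [0.507, -0.071, 0.1943]
orientation: [-1.566, 0.153, -0.174]
contact_force: [0.5, 0.0, 0.3]
finger_gap: 0.0
```

```bash
python3 look3.py 22; python3 look2.py 22
python3 - <<'E'
from h import *
z=np.load('d22scene.npz');P=cloud('scene',z['d'])
m=(z['d']>0)&(P[...,2]>.1)&(P[...,2]<.14)&(np.hypot(P[...,0]-.565,P[...,1]+.08)<.035); Q=P[m]; print('ball',Q.min(0),Q.max(0))
for n in('scene','top'): 
  for q in('switch_tip','latch_knob','pack_center','kettle','jar','bowls','lid'): print(n,q,[ (round(r['p'],2),np.round(r['location'],3)) for r in manip.place_of(n,q)][:3])
E
```

```text
t 24.23 tcp [ 0.507  -0.071   0.1943] jaw az 78.10 ydown [ 0.013 -0.003 -1.   ] F [0.5 0.  0.3] T [-0.02 -0.02  0.05] gap 0.0000 q [-0.22  0.22  1.66  0.    1.25 -1.58]
tcp [ 0.5055 -0.0707  0.192 ] az jaw 78.09 tool y [ 0.009 -0.002 -1.   ] q [-0.22  0.22  1.66  0.    1.25 -1.58]
shift tool mm [-30.5 121.7   3.3] turn about tool y rad: -0.0019 (or 3.1397) clock 24.28
t 24.28 tcp [ 0.5055 -0.0707  0.192 ] jaw az 78.09 ydown [ 0.009 -0.002 -1.   ] F [-0.4 -0.6 -0.9] T [-0.04 -0.03  0.01] gap -0.0001 q [-0.22  0.22  1.66  0.    1.25 -1.58]
scene knob? 55 [0.5259 0.0451 0.1186] [0.519  0.0398 0.1041] [0.5316 0.05   0.133 ]
scene pack z pct [0.0643 0.0791 0.0865 0.0975 0.0995]
top knob? 15 [0.5175 0.0403 0.1306] [0.5113 0.0344 0.1262] [0.524  0.0461 0.1354]
top pack z pct [0.0805 0.086  0.092  0.0977 0.104 ]
ball [ 0.55728599 -0.09071725  0.10055813] [ 0.58017394 -0.06632953  0.12888592]
scene switch_tip [(0.52, array([ 0.564, -0.078,  0.115]))]
scene latch_knob [(0.78, array([0.52 , 0.04 , 0.116]))]
scene pack_center [(0.9, array([0.46 , 0.579, 0.043])), (0.71, array([0.227, 0.319, 0.033])), (0.54, array([0.567, 0.033, 0.054]))]
scene kettle [(0.6, array([ 0.509, -0.239,  0.021]))]
scene jar [(0.78, array([ 0.748,  0.012, -0.002]))]
scene bowls [(0.74, array([ 0.701,  0.26 , -0.002]))]
scene lid [(0.51, array([ 0.33 , -0.405,  0.002]))]
top switch_tip []
top latch_knob [(0.71, array([0.526, 0.042, 0.114]))]
top pack_center [(0.82, array([0.458, 0.586, 0.041])), (0.7, array([0.567, 0.031, 0.052])), (0.67, array([0.229, 0.32 , 0.037]))]
top kettle [(0.79, array([ 0.502, -0.238,  0.02 ]))]
top jar [(0.77, array([0.745, 0.011, 0.001])), (0.27, array([ 0.501, -0.239,  0.02 ]))]
top bowls [(0.88, array([0.701, 0.264, 0.003]))]
top lid [(0.64, array([ 0.325, -0.398, -0.002]))]
```

View pics/w22.png

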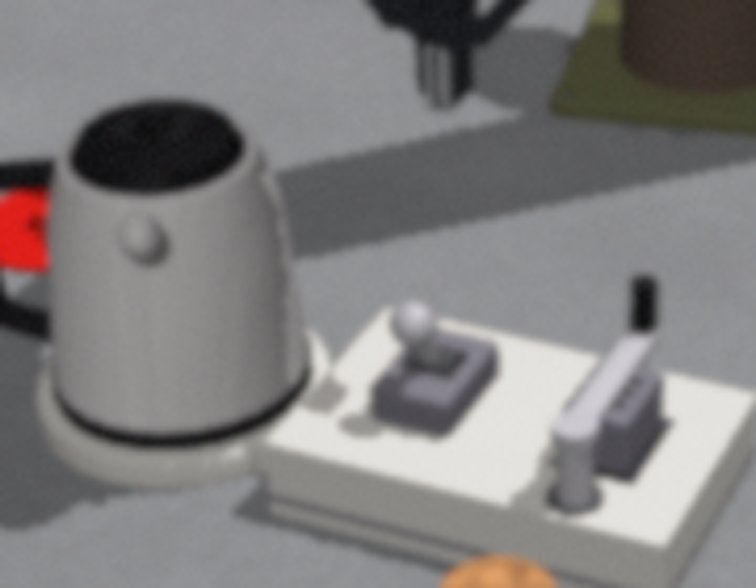

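View pics/ktop22.png

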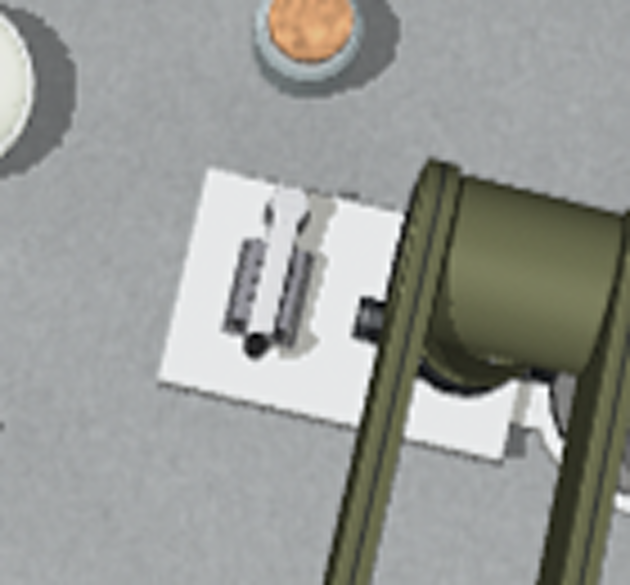

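```bash
python3 -c "
from h import *
print(manip.finish_job()); status()"
```

```text
the job is handed in; nothing more can be done
None
the job is handed in; nothing more can be done
```

I did the whole job in the order asked and handed it in at about 25 s on the robot's clock (limit 72 s). `finish_job()` gave no verdict.

- **Lever open:** I swung it to about 1.6 rad, well clear of the pocket.
- **Pack:** I took the smaller grey block from the bamboo tray and left the larger grey one and the green one. It went into the pocket without jamming and bottomed out at the expected height. Its top then measured about 86.5 mm above the dresser, against 87 mm for a fully seated pack.
- **Lever shut:** I pushed it until it hit its stop (about 9 N). The knob sits within a couple of millimetres of where it should be, and the top picture shows the bar running across the middle of the pack.
- **Switch:** I pushed it on only after the lever was shut, until it hit its stop (about 8 N). The ball was then detected within about 2 mm of the fully-on position.
- **Other things:** The kettle, jar, bowls and lid read the same positions as at the start, within detector noise. The gripper was clear of everything at hand-in.

Two things disagreed along the way:
- **Fingertip height:** The camera showed the fingertips about 29 mm behind the reported TCP. I used the camera value, and the heights at which contact occurred agreed with it.
- **Camera offset:** The two cameras differed by about 3 mm sideways, so I lined up the pack with the pocket inside each picture and averaged the two.

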